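# Put the check weights away under a locked hood

## Robot

A 6-joint arm with a two-finger parallel gripper is mounted at the origin on a cart in front of the work surface, level with it; the furniture and walls round the work are solid. World frame = base frame: x ahead of the robot, y to its left, z up, the work surface at z = 0. Lengths are in m, angles in rad, forces in N, time in s.
With the tool pointing down it reaches from about 0.3 to 0.775 m from the base axis. Payload 14.6 kg.
Tool frame: the origin (TCP) lies at the very end of the fingers, on their centre line; the grasp point (between the pads) lies 19 mm behind it; z points along the fingers, y is the line along which they close (so a half turn about z gives the same grasp; the last joint's range is limited). The gripper opens to 94 mm and grips with 3 to 60 N. Pads are 16 mm wide; open, the fingers measure 119 mm over their backs; the gripper's body (75 mm by 177 mm) begins 78 mm behind the grasp point.
Start: joints at [1.074, 0.3, 1.521, -0, 1.321, -0.067], TCP at [0.229, 0.5, 0.185] pointing down, gripper open.
Joint ranges: [-3.03, 3.03], [-0.79, 2.21], [0.23, 2.52], [-1.04, 4.18], [0, 3.07], [-2.55, 2.55]. Speed limits (rad/s): [2.22, 2.22, 2.57, 3.14, 3.14, 3.14].

## Interface

Orientations are given as a rotation vector (axis times angle).
In Python, from plant import state, camera, sign_off gives the robot as it stands.
- The arm moves only by the tool step_arm, never from a script. Its arguments are lists of equal length, an entry for each row: "translation": the shift along the tool's x, y, z in m, a list of three; "angular": the turn, a rotation vector about the tool's x, y, z in degrees, a list of three. A call has 1 to 12 rows; each row shifts and turns the commanded pose from where the row before left it, along the tool's axes as they then stand; what a row does not reach is not made up. A row lasts 1/10 s, in which the tool goes at most 50 mm and 8.59 degrees, less where a joint would pass 70% of its speed; a pose out of reach is approached as far as the arm can. A call with a gripper value outside its range is refused whole. "jaw" is the opening in per cent of the stroke, from 0 (shut) to 100 (fully open), set as the call begins (left out, the last holds). The fingers move at their own pace and stop on an object; "squeeze" is the grip in N (left out, the last holds). Time passes only in rows, so rows that do not move let the fingers close. It gives the time, the measured TCP pose, the force, the opening and the grip force at its end, in the units of the state.
- state(): the state, without advancing time (a new reading comes with each control period).
- camera(name): name is "scene" or "side" or "wrist"; returns a dict with "frame" (384x512x3 uint8, red, green, blue), "vfov" (degrees; the focal length in pixels is half the picture's height over the tangent of half this angle, whatever the lens; pixels are square), "cx", "cy" (the principal point, pixels), "xyz" and "attitude" of the camera in the world; the wrist camera has in their place "tool_from_camera" (4x4, takes a point from camera to tool coordinates, whose origin is the TCP and whose axes are the flange's). Camera axes: x right, y down, z forward; pixel columns grow to the right and rows downward; lengths in m; the calibration is good to about 2 mm. A picture is of the moment at which its call begins: read the wrist's pose just before it. There is no depth.
- sign_off(): hands the job in; it is judged then, once.
The state is a dict: "clock": time; "joint_positions": joint angles; "dq": joint speeds; "effort": joint torques, N m; "position": TCP position; "tcp_rot": TCP orientation; "force": force on the tool from outside, world axes, zero at the start; "moment": the same for the moment, N m; "grip_width": finger opening in m; "grip_force": force on a finger pad.
Only numpy, scipy, OpenCV 4.12 (cv2) and the standard library are available. Lean on these libraries where they do the work, as an engineer would, in place of code of your own. Each camera call takes 0.05 s, during which the arm holds its last target. There are 200 camera calls.

## Task

Pull the slide knob of the weight case all the way out until it snaps. Then move every check weight out of the two small trays into the case, upright, one to a pocket; stack the two emptied trays squarely one on the other on the black rubber mat; put the metal hood over the weights, fully down on the case's base plate; and last push the slide knob fully home so that its tongue locks the hood. Leave the roll of masking tape where it is.

Things in the scene. Friction and masses are not known exactly. Their poses are not given: they have to be found in the camera images.
- dock: weight case, fixed: steel base plate 6 mm thick (x -138 to +62, y +-61 mm) with an aluminium pocket block 88 x 88 mm, z 6 to 26 mm, walls 4 thick, four pockets 38 x 38 mm centred at x +-21, y +-21, their floor at z = 10. Origin: centre of the block, at bench level, z up. A grey guide pillar 30 x 30 mm, 92 high, stands at x = -83 and carries the locking slide
- slide_knob (a joint): locking slide, m: 0 = home (start), 0.030 = fully out; grows as the knob is pulled along the case's -x. A sprung detent pushes it to the nearer end: about 8 N to move off, falling to none at half travel, then it snaps on and stays. Its tongue, 14 mm wide, underside at z = 78 mm, ends at the case's x = -28 mm when home (over the seated hood), -58 when out (clear of it)
- knob_grip (a point): centre of the round black slide knob at the slide's -x end: 26 mm across, 22 long, 82 mm above the bench; in the case's frame at x = -126 mm home, -156 mm out, y = 0. Pinch it from above, fingers on its +-y sides; 17 mm free between knob and pillar when home. Its axes are the case's
- hood: loose square aluminium hood, about 0.25 kg, 101 x 101 mm outside, 95 x 95 inside (3.5 mm play round the pocket block), 66 high, open below; round black knob on top, 22 mm across from 79 to 95 mm above its underside. Origin: centre of its open underside, z up. Seated: square to the case (any quarter turn), rim on the base plate, origin 6 mm and roof 72 mm above the bench; weights reach 64 mm
- tray_a: loose grey plastic tray, 88 mm long (its x), 46 wide (its y), 18 high, walls and floor 4 thick; a cross wall makes two pockets 38 x 38 mm centred at x = -21 and +21 mm. Origin: centre of its underside, z up. Empty, grip it from above across its 46 mm width at the middle; it stacks flat, its floor on the other's rim, 18 mm up (no nesting)
- tray_b: loose grey plastic tray, 88 mm long (its x), 46 wide (its y), 18 high, walls and floor 4 thick; a cross wall makes two pockets 38 x 38 mm centred at x = -21 and +21 mm. Origin: centre of its underside, z up. Empty, grip it from above across its 46 mm width at the middle; it stacks flat, its floor on the other's rim, 18 mm up (no nesting)
- mat: black rubber mat fixed on the bench, 150 mm (its x) x 130 mm (its y), 3 mm thick, origin at the centre of its underside
- weight1: loose steel check weight, 130 g, 54 mm tall: foot 28 mm across and 18 high, neck 14 across, then a straight round grip 20 mm across from 29 to 52 mm above its underside. Origin: centre of its underside, z up. Starts upright in a pocket of a small tray, the grip clear above the walls. Absent in some runs
- weight2: loose steel check weight, 130 g, 54 mm tall: foot 28 mm across and 18 high, neck 14 across, then a straight round grip 20 mm across from 29 to 52 mm above its underside. Origin: centre of its underside, z up. Starts upright in a pocket of a small tray, the grip clear above the walls. Absent in some runs
- weight3: loose steel check weight, 130 g, 54 mm tall: foot 28 mm across and 18 high, neck 14 across, then a straight round grip 20 mm across from 29 to 52 mm above its underside. Origin: centre of its underside, z up. Starts upright in a pocket of a small tray, the grip clear above the walls. Absent in some runs
- weight4: loose steel check weight, 130 g, 54 mm tall: foot 28 mm across and 18 high, neck 14 across, then a straight round grip 20 mm across from 29 to 52 mm above its underside. Origin: centre of its underside, z up. Starts upright in a pocket of a small tray, the grip clear above the walls. Absent in some runs
- masking_tape: bystander: roll of masking tape, 100 mm across, 25 mm high, loose on the bench; leave alone
Things that resemble listed ones, but are neither listed nor needed, are in the scene too. What is shaped like the tray_b but blue or orange is not meant.

How it is judged:
By the outcome, as a careful person would: the job done as asked, in the order asked, and still so for the second after the job is handed in, with the robot touching nothing.
Of weight1, weight2, weight3, weight4 only 2 to 4 are there at a start; the rules pass over those that are not, and their reading is None.
At some moment in a run one of hood, tray_a, tray_b may be knocked a few centimetres aside while the robot is not near it.
It also fails if it takes over 210 s, if anything falls off the work surface, if the arm or the gripper's body presses on something with over 40 N, if the wrist force passes 120 N, or if a joint passes its speed limit or range.

## Working session

There is one attempt and no reset: what is moved stays moved. The work goes in short steps, Python scripts to look and compute and a tool call to move; the robot and the scene stay as the last step left them, time stands still between calls to the robot, and variables do not carry over. Pictures are saved under pics/ and viewed, at most 14 in all, crops included, and the job is handed in when it is done.

Besides the shell and the picture viewer there is one more tool, called after ">>>" as name(argument=value, ...) on one line, values as JSON. step_arm: Moves the arm, as the interface text tells. Its arguments: {"type":"object","properties":{"translation":{"type":"array"},"angular":{"type":"array"},"jaw":{"type":"number"},"squeeze":{"type":"number"}},"required":["translation","angular"]}

```bash
ls; mkdir -p pics; cat > h.py <<'E'
import numpy as np, cv2
from plant import state, camera, sign_off
from scipy.spatial.transform import Rotation as R
def grab(name,fn=None):
    s=state(); c=camera(name); c['s']=s
    if fn: cv2.imwrite('pics/'+fn,c['frame'][:,:,::-1])
    return c
def cam(c):
    f=c['frame'].shape[0]/2/np.tan(np.radians(c['vfov'])/2)
    if 'tool_from_camera' in c:
        T=np.eye(4);T[:3,:3]=R.from_rotvec(c['s']['tcp_rot']).as_matrix();T[:3,3]=c['s']['position']
        T=T@np.array(c['tool_from_camera'])
        return f,T[:3,:3],T[:3,3]
    a=np.array(c['attitude'])
    return f,(a if a.shape==(3,3) else R.from_rotvec(a).as_matrix()),np.array(c['xyz'])
def ray(c,u,v,z):
    f,M,o=cam(c); d=M@np.array([(u-c['cx'])/f,(v-c['cy'])/f,1]); return o+d*(z-o[2])/d[2]
def proj(c,p):
    f,M,o=cam(c); q=(np.atleast_2d(p)-o)@M; return np.c_[c['cx']+f*q[:,0]/q[:,2],c['cy']+f*q[:,1]/q[:,2]]
E
python3 - <<'E'
from h import *
s=state();print(s)
for n in('scene','side','wrist'):
    c=grab(n,n+'0.png');print({k:v for k,v in c.items() if k not in('frame','s')})
a=[cv2.imread(f'pics/{n}0.png') for n in('scene','side')]
cv2.imwrite('pics/s0.png',cv2.resize(a[0],(800,600)));cv2.imwrite('pics/d0.png',cv2.resize(a[1],(800,600)))
E
```

```text
pics
{'clock': 0.0, 'joint_positions': array([ 1.07436532e+00,  3.00473653e-01,  1.52158847e+00, -2.28366734e-05,
        1.32070650e+00, -6.66202296e-02]), 'dq': array([-2.50753703e-04, -1.55427976e-03, -1.08801748e-03, -5.78766080e-04,
       -5.83856945e-05, -1.37276307e-03]), 'effort': array([-7.22091572e-04, -5.31816244e+01, -3.52737486e+01,  7.07612699e-02,
        2.44102604e-02, -1.26536997e-04]), 'position': array([0.22906344, 0.49970838, 0.18458182]), 'tcp_rot': array([-6.69886384e-01, -3.06902823e+00,  1.78396691e-03]), 'force': array([0.04115798, 0.22306239, 0.01879063]), 'moment': array([ 0.02718204, -0.03575053, -0.03192646]), 'grip_force': 0.0, 'grip_width': 0.0945562787323779}
{'vfov': 44.239381900565526, 'cx': 253.85485588011113, 'cy': 186.188096675865, 'xyz': array([-0.2611216 , -1.25683072,  1.12758752]), 'attitude': array([-2.13726078,  0.76925871, -0.36058198])}
{'vfov': 51.99578230970173, 'cx': 253.1061517394521, 'cy': 186.57505997309207, 'xyz': array([ 0.13173083, -1.00909191,  0.81215163]), 'attitude': array([-2.19197895,  0.57121911, -0.25627373])}
{'vfov': 71.3342302946127, 'cx': 255.04427176229996, 'cy': 189.7375181600068, 'tool_from_camera': array([[-4.63874345e-04, -9.58890641e-01, -2.83775482e-01,
         8.27201697e-02],
       [ 9.99999822e-01, -5.51098355e-04,  2.27534780e-04,
         1.36493493e-04],
       [-3.74569172e-04, -2.83775326e-01,  9.58890726e-01,
        -1.98897728e-01],
       [ 0.00000000e+00,  0.00000000e+00,  0.00000000e+00,
         1.00000000e+00]])}
```

View pics/s0.png

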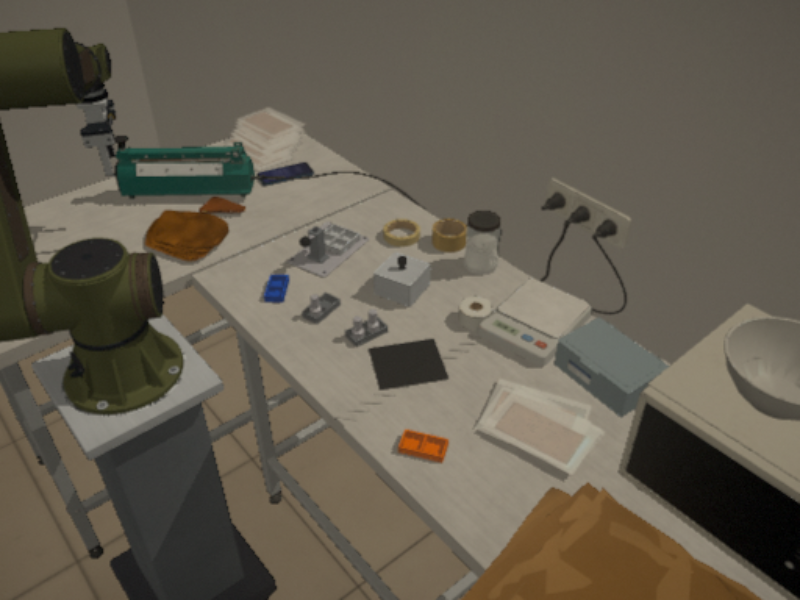

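View pics/d0.png

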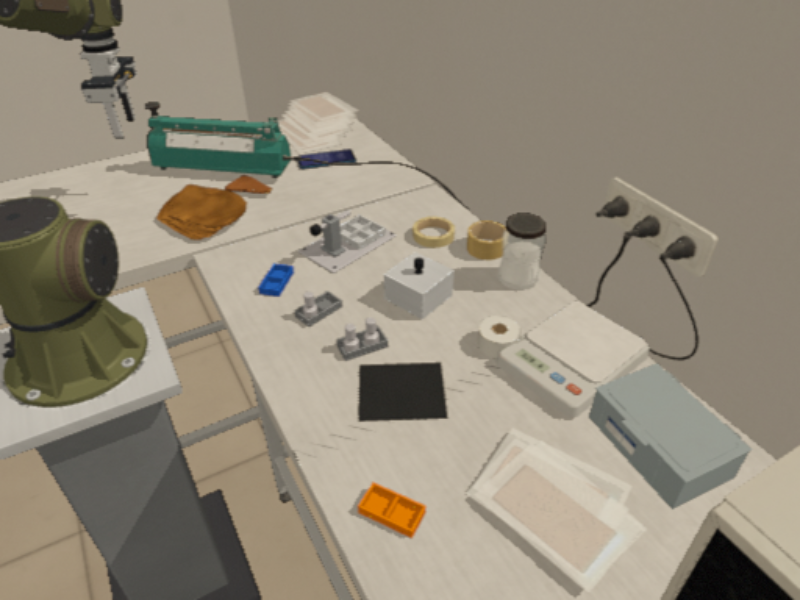

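The scene and side views show the case at side px (350,240), with its knob at (316,230) on the left. The hood is at (420,287). The grey trays are at (319,307) with one weight and (362,341) with two, and the mat is at (402,390).
Candidates for the trays are grey (319,307), grey (362,341), blue (277,280) and orange (392,509). I choose the two grey ones. The rolls at (434,232), (487,240) and (500,335) stay put.

```bash
python3 - <<'E'
from h import *
S={'knob':(316,230,.082),'caseblk':(362,234,.026),'pill':(331,218,.092),'hoodknob':(419,265,.09),'trayA':(319,307,.018),'trayB':(362,341,.018),'mat':(402,391,.003),'blue':(277,280,.018),'tape':(434,232,.02)}
C={'knob':(305,242,.082),'caseblk':(335,238,.026),'pill':(315,228,.092),'hoodknob':(403,262,.09),'trayA':(321,308,.018),'trayB':(366,330,.018),'mat':(408,363,.003),'blue':(277,288,.018),'tape':(402,231,.02)}
for n,D in(('side',S),('scene',C)):
    c=grab(n)
    for k,(u,v,z) in D.items(): print(n,k,ray(c,u/1.5625,v/1.5625,z).round(3))
print(R.from_rotvec(state()['tcp_rot']).as_matrix().round(3))
E
```

```text
side knob [0.512 0.052 0.082]
side caseblk [0.626 0.065 0.026]
side pill [0.554 0.065 0.092]
side hoodknob [ 0.634 -0.176  0.09 ]
side trayA [ 0.44  -0.115  0.018]
side trayB [ 0.471 -0.245  0.018]
side mat [ 0.482 -0.378  0.003]
side blue [0.398 0.01  0.018]
side tape [ 0.779 -0.002  0.02 ]
scene knob [0.511 0.051 0.082]
scene caseblk [0.623 0.086 0.026]
scene pill [0.557 0.073 0.092]
scene hoodknob [ 0.637 -0.177  0.09 ]
scene trayA [ 0.436 -0.118  0.018]
scene trayB [ 0.47  -0.247  0.018]
scene mat [ 0.484 -0.377  0.003]
scene blue [0.397 0.012 0.018]
scene tape [0.784 0.005 0.02 ]
[[-0.909  0.417 -0.   ]
 [ 0.417  0.909 -0.   ]
 [ 0.    -0.    -1.   ]]
```

>>> step_arm(translation=[[0,0,-0.04],[0,0,-0.04],[0,0,-0.04],[0,0,-0.03],[-0.015,-0.04,0],[-0.015,-0.04,0],[-0.015,-0.04,0],[-0.015,-0.04,0],[-0.015,-0.04,0],[-0.015,-0.04,0],[-0.015,-0.04,0],[-0.015,-0.04,0]], angular=[[0,0,-6.2],[0,0,-6.2],[0,0,-6.2],[0,0,-6],[0,0,0],[0,0,0],[0,0,0],[0,0,0],[0,0,0],[0,0,0],[0,0,0],[0,0,0]])

```text
clock: 1.45
position: [0.3492, 0.1783, 0.3353]
tcp_rot: [0.0, 3.141, 0.0]
force: [0.8, 0.3, -0.3]
grip_width: 0.0939
grip_force: 0.0
```

>>> step_arm(translation=[[-0.015,-0.04,0],[-0.015,-0.04,0],[-0.015,-0.04,0],[-0.015,-0.04,0],[-0.015,-0.04,0],[-0.015,-0.04,0],[0,-0.04,0],[0,0,0],[0,0,0]], angular=[[0,0,0],[0,0,0],[0,0,0],[0,0,0],[0,0,0],[0,0,0],[0,0,0],[0,0,0],[0,0,0]])

```text
clock: 2.35
position: [0.4388, -0.1005, 0.3349]
tcp_rot: [-0.003, -3.141, -0.0]
force: [-0.4, 0.4, 0.2]
grip_width: 0.0942
grip_force: 0.0
```

```bash
python3 - <<'E'
from h import *
s=state();print(s['clock'],s['position'],R.from_rotvec(s['tcp_rot']).as_matrix().round(3))
c=grab('wrist','w1.png');np.save('w1.npy',c,allow_pickle=True)
cv2.imwrite('pics/w1b.png',cv2.resize(cv2.imread('pics/w1.png'),(800,600),interpolation=cv2.INTER_CUBIC))
E
```

```text
2.35 [ 0.43877094 -0.10047543  0.33494394] [[-1.     0.002 -0.   ]
 [ 0.002  1.     0.   ]
 [ 0.     0.    -1.   ]]
```

View pics/w1b.png

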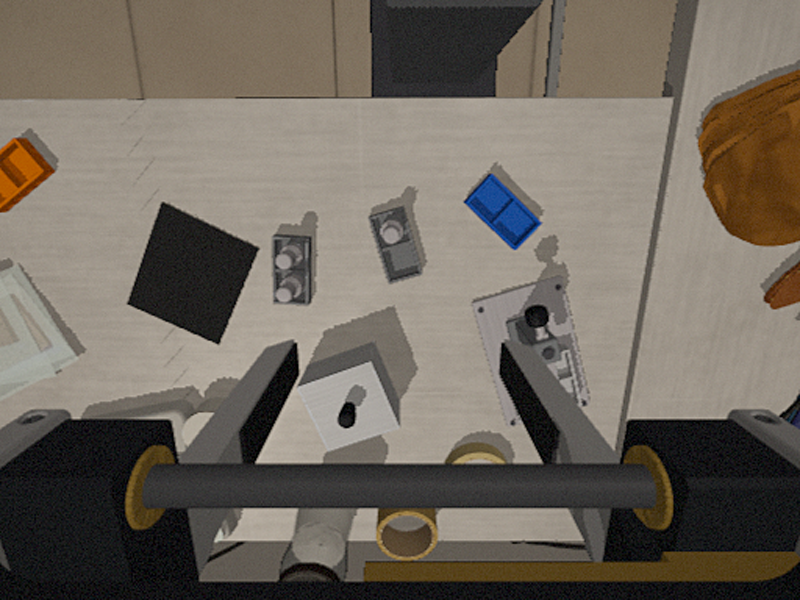

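The wrist view (top = towards the robot) shows three weights at (292,252), (288,288) and (391,231). The blue decoy is at (503,210), the mat at (193,273) and the hood at (350,395). The case is at (535,345), with its knob at (537,316). Next I look at the case from closer up.

>>> step_arm(translation=[[-0.04,0.04,0.008],[-0.04,0.04,0.008],[-0.04,0.04,0.008],[-0.04,0.04,0.008],[0,0,0],[0,0,0],[0,0,0]], angular=[[0,0,0],[0,0,0],[0,0,0],[0,0,0],[0,0,0],[0,0,0],[0,0,0]])

```text
clock: 3.1
position: [0.5785, 0.04, 0.308]
tcp_rot: [-0.0, 3.14, -0.0]
force: [-0.5, -0.1, 0.2]
grip_width: 0.0942
grip_force: 0.0
```

```bash
python3 - <<'E'
from h import *
c=grab('wrist','w2.png');np.save('w2.npy',c,allow_pickle=True)
cv2.imwrite('pics/w2b.png',cv2.resize(cv2.imread('pics/w2.png'),(800,600),interpolation=cv2.INTER_CUBIC))
print(c['s']['position'],c['s']['tcp_rot'])
E
```

```text
[0.57847184 0.0400284  0.30798429] [-2.19927884e-04  3.14043916e+00 -1.52064691e-04]
```

View pics/w2b.png

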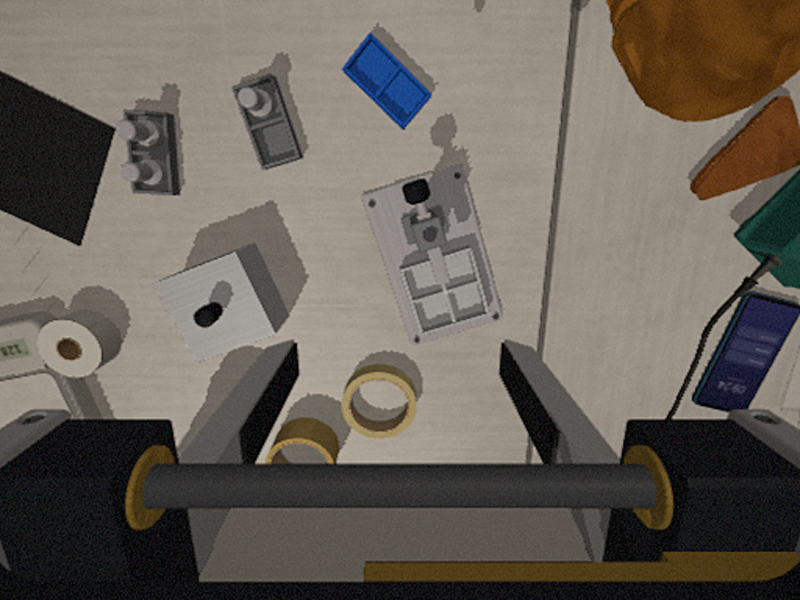

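Everything is in view: the case plate corners are near (362,194), (461,165), (500,318) and (415,343), the hood roof at (220,305), the grey trays at (267,121) and (150,152), and the mat on the left. The blue decoy is at (388,82).

```bash
cat >> h.py <<'E'
from scipy.optimize import least_squares
def place(p,loc):
    c,s=np.cos(p[2]),np.sin(p[2]); l=np.array(loc,float)
    return np.c_[p[0]+c*l[:,0]-s*l[:,1],p[1]+s*l[:,0]+c*l[:,1],l[:,2]]
def fit(cams,uvs,loc,p0):
    r=least_squares(lambda p:np.concatenate([(proj(c,place(p,loc))-uv).ravel() for c,uv in zip(cams,uvs)]),p0,loss='soft_l1')
    return r.x,r.fun.reshape(-1,2)
def rect(x0,x1,y0,y1,z): return [(x0,y0,z),(x0,y1,z),(x1,y1,z),(x1,y0,z)]
LOC={'case':rect(-.138,.062,-.061,.061,.006),'hood':rect(-.0505,.0505,-.0505,.0505,.066),'tray':rect(-.044,.044,-.023,.023,.018),'mat':rect(-.075,.075,-.065,.065,.003)}
def overlay(c,items,box,k,fn):
    im=cv2.resize(c['frame'][:,:,::-1],None,fx=k,fy=k,interpolation=cv2.INTER_CUBIC)
    for loc,p in items:
        q=((proj(c,place(p,loc))+.5)*k-.5).round().astype(int); cv2.polylines(im,[q.reshape(-1,1,2)],True,(0,0,255),1)
    x0,y0,x1,y1=[int(b*k) for b in box]; cv2.imwrite('pics/'+fn,im[y0:y1,x0:x1])
E
cat > m2.py <<'E'
from h import *
c=np.load('w2.npy',allow_pickle=True).item()
P={'case':[(362,194),(461,165),(500,318),(415,343)],'hood':[(156,281),(238,245),(281,328),(204,363)],
'tray1':[(233,84),(273,75),(302,158),(265,168)],'tray2':[(125,110),(172,110),(180,194),(132,192)]}
Z={'case':[.6,.07,.2],'hood':[.63,-.17,.2],'tray1':[.44,-.11,.2],'tray2':[.47,-.24,0]}
out={}
for k,v in P.items():
    x,r=fit([c],[np.array(v)/1.5625],LOC[k.rstrip('12')],Z[k]); out[k]=x
    print(k,x.round(4),np.degrees(x[2]).round(1),r.round(1).tolist())
print('knob',ray(c,416/1.5625,191/1.5625,.093),place(out['case'],[(-.126,0,.082)]))
it=[(LOC[k.rstrip('12')],x) for k,x in out.items()]+[(rect(-.044,.044,-.044,.044,.026),out['case'])]+[(rect(-.098,-.068,-.015,.015,.092),out['case'])]
overlay(c,it,(70,20,340,240),3,'o2.png')
E
python3 m2.py
```

```text
case [0.6331 0.0964 0.3092] 17.7 [[-0.7, 0.2], [0.6, -2.7], [2.2, 0.3], [-2.1, 1.6]]
hood [ 0.6366 -0.1576  0.3993] 22.9 [[0.1, 0.4], [-0.2, 0.5], [0.4, -0.1], [-0.3, -2.0]]
tray1 [ 0.4436 -0.1011  0.2783] 15.9 [[0.1, 1.1], [0.5, -1.6], [0.1, -0.5], [-1.1, 0.7]]
tray2 [ 0.4746 -0.2316 -0.047 ] -2.7 [[1.0, -1.1], [-1.6, 0.3], [-1.3, 0.2], [3.3, 0.3]]
knob [0.51289482 0.05691364 0.093     ] [[0.51306574 0.05803366 0.082     ]]
```

```bash
python3 -c "
import cv2;im=cv2.imread('pics/o2.png');print(im.shape);cv2.imwrite('pics/o2.png',cv2.resize(im,(736,600)))"
```

```text
(660, 810, 3)
```

View pics/o2.png

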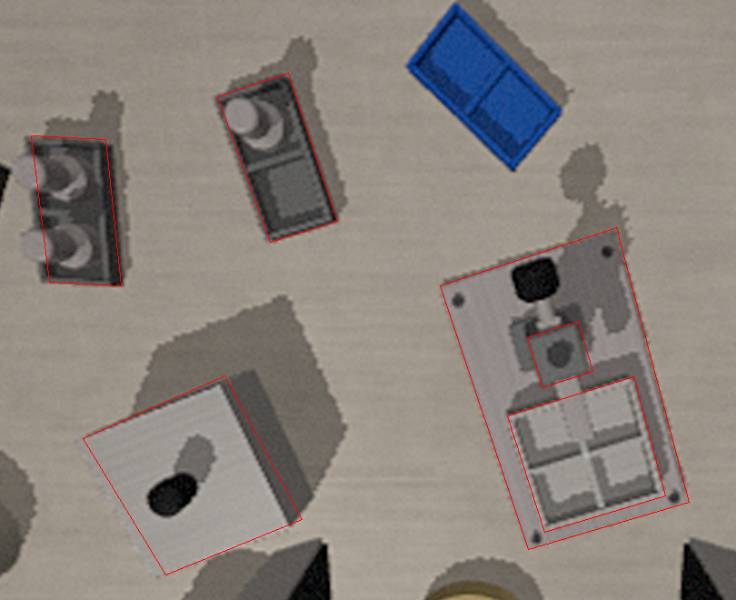

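The overlay outlines fit the case, trays and hood. The side view, however, gave y about 15 mm different for the hood and trays. I'll cross-check with the first wrist view.

```bash
python3 - <<'E'
from h import *
c=np.load('w1.npy',allow_pickle=True).item()
P={'case':[(472,302),(562,279),(590,403),(512,426)],'hood':[(298,383),(374,343),(400,424),(325,452)],
'tray1':[(370,213),(408,206),(423,275),(391,283)],'tray2':[(274,234),(311,233),(312,304),(273,304)],'mat':[(163,203),(259,247),(219,344),(127,303)]}
Z={'case':[.6,.07,.2],'hood':[.63,-.17,.2],'tray1':[.44,-.11,.2],'tray2':[.47,-.24,0],'mat':[.48,-.37,-.4]}
for k,v in P.items():
    v=np.array(v)/1.5625
    x,r=fit([c],[v],LOC[k.rstrip('12')],Z[k])
    print(k,x.round(4),np.degrees(x[2]).round(1),r.round(1).tolist())
for n in ('scene','side'):
    d=grab(n)
    print(n,'proj case/tray1/hood per w2 (x1.56)',(1.5625*proj(d,place([.6331,.0964,.309],LOC['case']))).round(),(1.5625*proj(d,place([.6366,-.1576,.4],LOC['hood']+[(0,0,.087)]))).round().tolist(),(1.5625*proj(d,place([.4436,-.1011,.278],LOC['tray']))).round().tolist())
E
```

```text
case [0.6324 0.0977 0.3207] 18.4 [[-0.2, 0.3], [0.3, -3.3], [1.4, 0.3], [-1.9, 0.8]]
hood [ 0.6355 -0.1627  0.3378] 19.4 [[-0.8, -0.8], [-0.6, 8.8], [0.4, 0.6], [1.7, -2.9]]
tray1 [ 0.4422 -0.1011  0.2356] 13.5 [[0.6, 1.1], [-0.1, -0.3], [0.5, -0.4], [-1.6, -0.2]]
tray2 [ 0.473  -0.2338 -0.0551] -3.2 [[-0.4, -0.1], [-0.1, 1.8], [-0.4, -0.1], [1.7, -1.3]]
mat [ 0.4847 -0.3699 -0.4738] -27.1 [[-0.7, -1.6], [0.5, 0.5], [0.2, 0.3], [-0.1, 0.3]]
scene proj case/tray1/hood per w2 (x1.56) [[323. 275.]
 [285. 260.]
 [332. 223.]
 [368. 237.]] [[407.0, 284.0], [369.0, 272.0], [389.0, 250.0], [426.0, 261.0], [398.0, 259.0]] [[315.0, 317.0], [300.0, 310.0], [324.0, 290.0], [339.0, 297.0]]
side proj case/tray1/hood per w2 (x1.56) [[333. 271.]
 [297. 249.]
 [360. 214.]
 [396. 233.]] [[420.0, 292.0], [380.0, 272.0], [410.0, 249.0], [450.0, 267.0], [415.0, 261.0]] [[308.0, 318.0], [293.0, 308.0], [327.0, 288.0], [342.0, 298.0]]
```

Both wrist views agree within about 2 mm, so I trust those. Now I go above the knob.

>>> step_arm(translation=[[0.011,0.003,0.03],[0.011,0.003,0.03],[0.011,0.003,0.03],[0.011,0.003,0.03],[0.011,0.003,0.03],[0.0105,0.003,0.028],[0,0,0],[0,0,0],[0,0,0],[0,0,0],[0,0,0]], angular=[[0,0,0],[0,0,0],[0,0,0],[0,0,0],[0,0,0],[0,0,0],[0,0,-6],[0,0,-6],[0,0,-6],[0,0,0],[0,0,0]])

```text
clock: 4.35
position: [0.5135, 0.0575, 0.1296]
tcp_rot: [-0.485, 3.103, -0.0]
force: [0.3, -0.2, 0.5]
grip_width: 0.0941
grip_force: 0.0
```

```bash
python3 - <<'E'
from h import *
c=grab('wrist','w3.png');np.save('w3.npy',c,allow_pickle=True)
p=[.633,.0968,np.radians(17.9)]
it=[(LOC['case'],p),(rect(-.044,.044,-.044,.044,.026),p),(rect(-.098,-.068,-.015,.015,.092),p),(rect(-.137,-.115,-.013,.013,.082),p)]
overlay(c,it,(0,0,512,384),1.5625,'o3.png')
print(c['s']['position'],c['s']['tcp_rot'])
E
```

```text
[0.51350243 0.05752953 0.12960437] [-4.84897101e-01  3.10312766e+00 -1.69511071e-04]
```

View pics/o3.png

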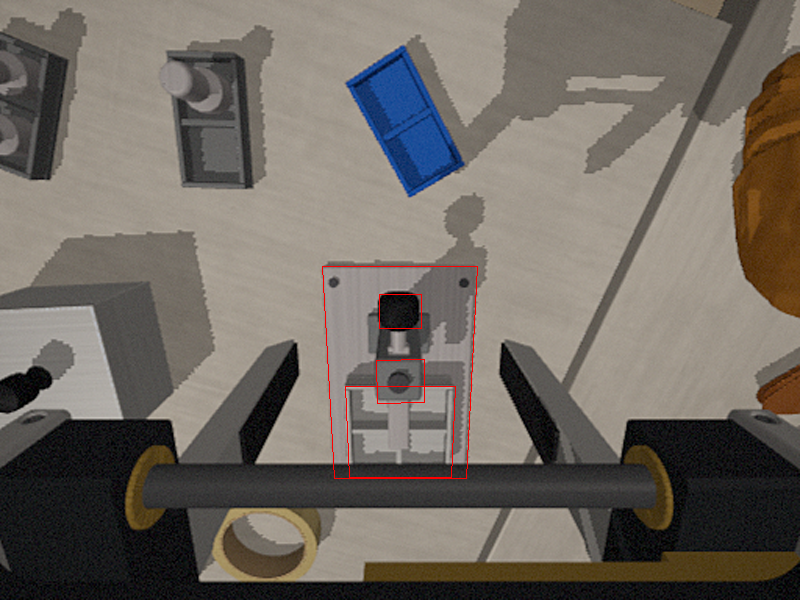

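The overlay matches the case, pillar and knob (knob at (400,311)) to within 1 or 2 px. I lower and pinch.

>>> step_arm(translation=[[0,0,0.022],[0,0,0.022],[0,0,0.022],[0,0,0],[0,0,0]], angular=[[0,0,0],[0,0,0],[0,0,0],[0,0,0],[0,0,0]], jaw=100)

```text
clock: 4.9
position: [0.5137, 0.0578, 0.0638]
tcp_rot: [-0.489, 3.103, 0.0]
force: [0.3, 0.6, 0.4]
grip_width: 0.094
grip_force: 0.0
```

>>> step_arm(translation=[[0,0,0],[0,0,0],[0,0,0],[0,0,0],[0,0,0],[0,0,0],[0,0,0],[0,0,0],[0,0,0],[0,0,0]], angular=[[0,0,0],[0,0,0],[0,0,0],[0,0,0],[0,0,0],[0,0,0],[0,0,0],[0,0,0],[0,0,0],[0,0,0]], jaw=0, squeeze=35)

```text
clock: 5.9
position: [0.5137, 0.0572, 0.0631]
tcp_rot: [-0.491, 3.103, -0.002]
force: [0.9, -4.9, -1.8]
grip_width: 0.0237
grip_force: 34.2
```

>>> step_arm(translation=[[0.004,0,0],[0.004,0,0],[0.004,0,0],[0.004,0,0],[0.004,0,0],[0.004,0,0],[0.004,0,0],[0.004,0,0],[0,0,0],[0,0,0]], angular=[[0,0,0],[0,0,0],[0,0,0],[0,0,0],[0,0,0],[0,0,0],[0,0,0],[0,0,0],[0,0,0],[0,0,0]])

```text
clock: 6.9
position: [0.4846, 0.0478, 0.0634]
tcp_rot: [-0.49, 3.099, -0.001]
force: [10.6, -1.4, -6.9]
grip_width: 0.0234
grip_force: 33.7
```

>>> step_arm(translation=[[0,0,0],[0,0,0],[0,0,0],[0,0,0],[0,0,0],[0,0,-0.04],[0,0,-0.04],[0,0,-0.04],[0,0,-0.04],[0,0,0],[0,0,0]], angular=[[0,0,0],[0,0,0],[0,0,0],[0,0,0],[0,0,0],[0,0,0],[0,0,0],[0,0,0],[0,0,0],[0,0,0],[0,0,0]], jaw=100)

```text
clock: 8.0
position: [0.4831, 0.048, 0.2232]
tcp_rot: [-0.491, 3.102, -0.0]
force: [0.5, -0.1, -0.1]
grip_width: 0.0941
grip_force: 0.0
```

```bash
python3 - <<'E'
from h import *
c=grab('wrist','w4.png');np.save('w4.npy',c,allow_pickle=True)
p=[.633,.0968,np.radians(17.9)]
it=[(LOC['case'],p),(rect(-.044,.044,-.044,.044,.026),p),(rect(-.098,-.068,-.015,.015,.092),p),(rect(-.167,-.145,-.013,.013,.082),p)]
overlay(c,it,(0,0,512,384),1.5625,'o4.png')
print(c['s']['position'],c['s']['tcp_rot'])
E
```

```text
[0.48311167 0.04798157 0.22322005] [-4.90584742e-01  3.10212348e+00 -2.33518187e-04]
```

View pics/o4.png

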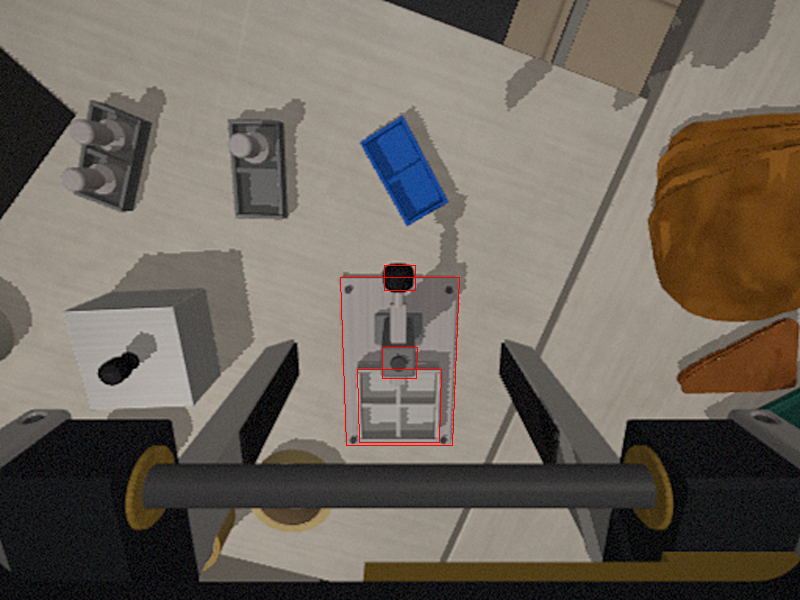

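The knob is at (399,278) and matches the predicted "out" outline. Now the weight tops.

```bash
python3 - <<'E'
from h import *
c2=np.load('w2.npy',allow_pickle=True).item();c4=np.load('w4.npy',allow_pickle=True).item()
for a,b in [((158.8,62.6),(242,145)),((82.1,82.7),(87,133)),((83.9,109.5),(76,179))]:
    print(ray(c2,*a,.058).round(4),ray(c4,b[0]/1.5625,b[1]/1.5625,.058).round(4))
for p in ([.443,-.1011,.26],[.474,-.233,-.05]): print(place(p,[(-.021,0,0),(.021,0,0)]).round(4).tolist())
print(place([.633,.0968,np.radians(17.9)],[(a,b,0) for a in(-.021,.021) for b in (-.021,.021)]).round(4).tolist())
# tray 1,2 from w4
for v,z in (([(229,121),(282,121),(286,216),(236,217)],[.44,-.1,.26]),([(92,101),(150,121),(128,211),(78,195)],[.47,-.23,-.05])):
    x,r=fit([c4],[np.array(v)/1.5625],LOC['tray'],z);print(x.round(4),r.round(1).tolist())
E
```

```text
[ 0.4255 -0.1075  0.058 ] [ 0.4235 -0.1064  0.058 ]
[ 0.4542 -0.2304  0.058 ] [ 0.4533 -0.2284  0.058 ]
[ 0.4944 -0.2349  0.058 ] [ 0.4928 -0.2334  0.058 ]
[[0.4227, -0.1065, 0.0], [0.4633, -0.0957, 0.0]]
[[0.453, -0.232, 0.0], [0.495, -0.234, 0.0]]
[[0.6195, 0.0704, 0.0], [0.6066, 0.1103, 0.0], [0.6594, 0.0833, 0.0], [0.6465, 0.1232, 0.0]]
[ 0.4429 -0.1015  0.2795] [[0.4, -1.6], [-0.6, -0.4], [-0.4, 2.3], [0.7, 0.6]]
[ 0.4741 -0.232  -0.0608] [[1.8, -0.6], [-2.3, -0.3], [-0.4, 1.5], [0.4, 0.1]]
```

>>> step_arm(translation=[[0.0255,-0.032,0.02],[0.026,-0.0325,0.02],[0.026,-0.0325,0.03],[0.026,-0.0323,0.03],[0,0,0.03],[0,0,0.03],[0,0,0.02],[0,0,0.016],[0,0,0],[0,0,0]], angular=[[0,0,0],[0,0,0],[0,0,0],[0,0,0],[0,0,0],[0,0,0],[0,0,0],[0,0,0],[0,0,0],[0,0,0]], jaw=60)

```text
clock: 9.05
position: [0.4247, -0.1049, 0.0282]
tcp_rot: [0.491, -3.102, -0.001]
force: [-0.0, 0.2, -0.9]
grip_width: 0.0564
grip_force: 0.0
```

>>> step_arm(translation=[[0,0,0],[0,0,0],[0,0,0],[0,0,0],[0,0,0],[0,0,0],[0,0,0],[0,0,0]], angular=[[0,0,0],[0,0,0],[0,0,0],[0,0,0],[0,0,0],[0,0,0],[0,0,0],[0,0,0]], jaw=0, squeeze=20)

```text
clock: 9.85
position: [0.4253, -0.1051, 0.0287]
tcp_rot: [-0.491, 3.103, -0.0]
force: [0.1, -0.8, 1.5]
grip_width: 0.0193
grip_force: 19.9
```

>>> step_arm(translation=[[0,0,-0.04],[0,0,-0.04],[0,0,-0.045],[-0.0351,0.0186,0],[-0.0351,0.0186,0],[-0.0351,0.0186,0],[-0.0351,0.0186,0],[-0.0351,0.0186,0],[-0.0351,0.0186,0],[-0.0351,0.0186,0],[-0.0351,0.0186,0],[0,0,0]], angular=[[0,0,0],[0,0,0],[0,0,0],[0,0,0],[0,0,0],[0,0,0],[0,0,0],[0,0,0],[0,0,0],[0,0,0],[0,0,0],[0,0,0]])

```text
clock: 11.05
position: [0.6476, 0.1263, 0.1516]
tcp_rot: [0.495, -3.101, -0.001]
force: [-0.1, 0.1, -1.6]
grip_width: 0.0194
grip_force: 19.9
```

>>> step_arm(translation=[[0,0,0],[0,0,0],[0,0,0]], angular=[[0,0,0],[0,0,0],[0,0,0]])

```text
clock: 11.35
position: [0.6461, 0.1223, 0.1539]
tcp_rot: [-0.489, 3.103, -0.0]
force: [-0.1, 0.5, -1.2]
grip_width: 0.0193
grip_force: 19.9
```

>>> step_arm(translation=[[0,0,0.03],[0,0,0.03],[0,0,0.03],[0,0,0.018],[0,0,0.01],[0,0,0],[0,0,0],[0,0,0]], angular=[[0,0,0],[0,0,0],[0,0,0],[0,0,0],[0,0,0],[0,0,0],[0,0,0],[0,0,0]])

```text
clock: 12.15
position: [0.6469, 0.1231, 0.0369]
tcp_rot: [-0.49, 3.101, 0.0]
force: [-0.1, 0.2, -1.3]
grip_width: 0.0193
grip_force: 20.0
```

>>> step_arm(translation=[[0,0,0],[0,0,0],[0,0,0],[0,0,0],[0,0,-0.03],[0,0,-0.04],[0,0,-0.05],[0,0,0],[0,0,0]], angular=[[0,0,0],[0,0,0],[0,0,0],[0,0,0],[0,0,0],[0,0,0],[0,0,0],[0,0,0],[0,0,0]], jaw=35)

```text
clock: 13.05
position: [0.6467, 0.1232, 0.1565]
tcp_rot: [-0.49, 3.101, -0.0]
force: [-0.4, -0.0, -0.6]
grip_width: 0.0326
grip_force: 0.0
```

>>> step_arm(translation=[[0.0293,-0.0277,0],[0.0293,-0.0277,0],[0.0293,-0.0277,0],[0.0293,-0.0277,0],[0.0293,-0.0277,0],[0.0293,-0.0277,0],[0.0293,-0.0277,0],[0.0293,-0.0277,0],[0.0293,-0.0277,0],[0.0293,-0.0277,0],[0,0,0],[0,0,0]], angular=[[0,0,0],[0,0,0],[0,0,0],[0,0,0],[0,0,0],[0,0,0],[0,0,0],[0,0,0],[0,0,0],[0,0,0],[0,0,0],[0,0,0]], jaw=60)

```text
clock: 14.25
position: [0.4525, -0.2308, 0.1544]
tcp_rot: [0.488, -3.102, -0.002]
force: [0.5, -0.1, 1.0]
grip_width: 0.0565
grip_force: 0.0
```

```bash
python3 - <<'E'
from h import *
c=grab('wrist');np.save('w5.npy',c,allow_pickle=True)
p1=[.443,-.1013,.27];p2=[.474,-.2325,-.055];m=[.4847,-.3699,-.4738]
it=[(LOC['tray'],p1),(LOC['tray'],p2),(LOC['mat'],m),(LOC['hood'],[.6366,-.1576,.3993]),(rect(-.01,.01,-.01,.01,.058),[.454,-.2305,.3]),(rect(-.01,.01,-.01,.01,.058),[.494,-.2345,.3])]
overlay(c,it,(0,0,512,384),1.5625,'o5.png')
print(c['s']['position'],c['s']['tcp_rot'])
E
```

```text
[ 0.45252597 -0.23084559  0.15440634] [ 4.87890960e-01 -3.10198300e+00 -2.26561374e-03]
```

View pics/o5.png

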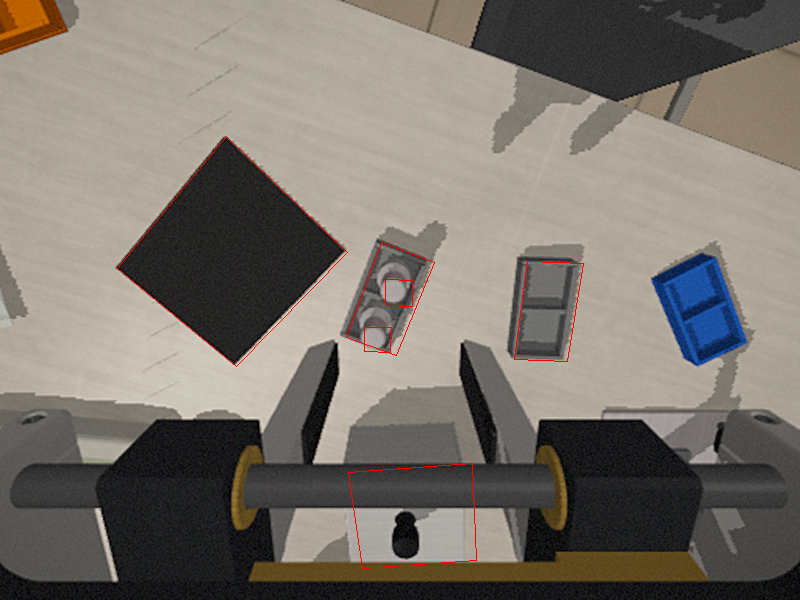

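The weight tops at (394,290) and (376,337) are inside the predicted boxes, and the mat outline fits. Nothing has been knocked; the empty tray is at (545,308). I go down.

>>> step_arm(translation=[[0,0,0.04],[0,0,0.04],[0,0,0.03],[0,0,0.016],[0,0,0],[0,0,0]], angular=[[0,0,0],[0,0,0],[0,0,0],[0,0,0],[0,0,0],[0,0,0]])

```text
clock: 14.9
position: [0.4537, -0.23, 0.0299]
tcp_rot: [0.493, -3.103, -0.0]
force: [-0.2, 0.6, 0.5]
grip_width: 0.0562
grip_force: 0.0
```

>>> step_arm(translation=[[0,0,0],[0,0,0],[0,0,0],[0,0,0],[0,0,0],[0,0,0],[0,0,0]], angular=[[0,0,0],[0,0,0],[0,0,0],[0,0,0],[0,0,0],[0,0,0],[0,0,0]], jaw=0)

```text
clock: 15.6
position: [0.4533, -0.2309, 0.0298]
tcp_rot: [-0.491, 3.103, -0.0]
force: [0.6, -0.2, 2.4]
grip_width: 0.0192
grip_force: 19.9
```

>>> step_arm(translation=[[0,0,-0.04],[0,0,-0.04],[0,0,-0.045],[0,0,0],[0,0,0]], angular=[[0,0,0],[0,0,0],[0,0,0],[0,0,0],[0,0,0]])

```text
clock: 16.1
position: [0.4532, -0.2308, 0.1547]
tcp_rot: [-0.491, 3.102, -0.001]
force: [0.1, 0.5, -2.2]
grip_width: 0.0193
grip_force: 19.8
```

>>> step_arm(translation=[[-0.0314,0.0294,0],[-0.0314,0.0294,0],[-0.0314,0.0294,0],[-0.0314,0.0294,0],[-0.0314,0.0294,0],[-0.0314,0.0294,0],[-0.0314,0.0294,0],[-0.0314,0.0294,0],[0,0,0],[0,0,0],[0,0,0]], angular=[[0,0,0],[0,0,0],[0,0,0],[0,0,0],[0,0,0],[0,0,0],[0,0,0],[0,0,0],[0,0,0],[0,0,0],[0,0,0]])

```text
clock: 17.2
position: [0.6188, 0.0696, 0.1533]
tcp_rot: [0.489, -3.101, -0.0]
force: [0.8, -0.8, -1.7]
grip_width: 0.0196
grip_force: 19.9
```

>>> step_arm(translation=[[0,0,0.03],[0,0,0.03],[0,0,0.03],[0,0,0.018],[0,0,0.009],[0,0,0],[0,0,0],[0,0,0]], angular=[[0,0,0],[0,0,0],[0,0,0],[0,0,0],[0,0,0],[0,0,0],[0,0,0],[0,0,0]])

```text
clock: 18.0
position: [0.62, 0.0703, 0.0387]
tcp_rot: [-0.49, 3.102, -0.0]
force: [0.4, -0.9, -1.4]
grip_width: 0.0188
grip_force: 20.0
```

>>> step_arm(translation=[[0,0,0],[0,0,0],[0,0,0],[0,0,0],[0,0,-0.03],[0,0,-0.04],[0,0,-0.05],[0,0,0],[0,0,0]], angular=[[0,0,0],[0,0,0],[0,0,0],[0,0,0],[0,0,0],[0,0,0],[0,0,0],[0,0,0],[0,0,0]], jaw=35)

```text
clock: 18.9
position: [0.6199, 0.0705, 0.1585]
tcp_rot: [-0.491, 3.101, -0.0]
force: [-0.2, -0.7, -0.3]
grip_width: 0.0332
grip_force: 0.0
```

>>> step_arm(translation=[[0.0267,-0.0314,0],[0.0267,-0.0314,0],[0.0267,-0.0314,0],[0.0267,-0.0314,0],[0.0267,-0.0314,0],[0.0267,-0.0314,0],[0.0267,-0.0314,0],[0.0267,-0.0314,0],[0,0,0],[0,0,0],[0,0,0]], angular=[[0,0,0],[0,0,0],[0,0,0],[0,0,0],[0,0,0],[0,0,0],[0,0,0],[0,0,0],[0,0,0],[0,0,0],[0,0,0]], jaw=60)

```text
clock: 20.0
position: [0.494, -0.2334, 0.1568]
tcp_rot: [0.492, -3.102, -0.002]
force: [0.4, -0.5, 0.1]
grip_width: 0.0566
grip_force: 0.0
```

>>> step_arm(translation=[[0,0,0.04],[0,0,0.04],[0,0,0.03],[0,0,0.018],[0,0,0],[0,0,0]], angular=[[0,0,0],[0,0,0],[0,0,0],[0,0,0],[0,0,0],[0,0,0]])

```text
clock: 20.6
position: [0.4944, -0.2337, 0.03]
tcp_rot: [-0.493, 3.103, 0.0]
force: [-0.1, -0.5, 1.0]
grip_width: 0.0564
grip_force: 0.0
```

>>> step_arm(translation=[[0,0,0],[0,0,0],[0,0,0],[0,0,0],[0,0,0],[0,0,0],[0,0,0]], angular=[[0,0,0],[0,0,0],[0,0,0],[0,0,0],[0,0,0],[0,0,0],[0,0,0]], jaw=0)

```text
clock: 21.3
position: [0.494, -0.2345, 0.0297]
tcp_rot: [-0.491, 3.103, -0.0]
force: [0.3, -0.0, 2.2]
grip_width: 0.0195
grip_force: 19.9
```

>>> step_arm(translation=[[0,0,-0.04],[0,0,-0.04],[0,0,-0.045],[0,0,0],[0,0,0]], angular=[[0,0,0],[0,0,0],[0,0,0],[0,0,0],[0,0,0]])

```text
clock: 21.8
position: [0.4939, -0.2344, 0.1546]
tcp_rot: [-0.491, 3.102, -0.001]
force: [0.2, -0.2, -2.8]
grip_width: 0.0191
grip_force: 19.9
```

>>> step_arm(translation=[[-0.032,0.0311,0],[-0.032,0.0311,0],[-0.032,0.0311,0],[-0.032,0.0311,0],[-0.032,0.0311,0],[-0.032,0.0311,0],[-0.032,0.0311,0],[-0.032,0.0311,0],[0,0,0],[0,0,0],[0,0,0]], angular=[[0,0,0],[0,0,0],[0,0,0],[0,0,0],[0,0,0],[0,0,0],[0,0,0],[0,0,0],[0,0,0],[0,0,0],[0,0,0]])

```text
clock: 22.9
position: [0.66, 0.0803, 0.1532]
tcp_rot: [0.489, -3.101, -0.0]
force: [-0.5, 0.2, -1.2]
grip_width: 0.019
grip_force: 19.9
```

>>> step_arm(translation=[[0,0,0.03],[0,0,0.03],[0,0,0.03],[0,0,0.018],[0,0,0.009],[0,0,0],[0,0,0],[0,0,0]], angular=[[0,0,0],[0,0,0],[0,0,0],[0,0,0],[0,0,0],[0,0,0],[0,0,0],[0,0,0]])

```text
clock: 23.7
position: [0.661, 0.0811, 0.0387]
tcp_rot: [-0.49, 3.102, -0.0]
force: [0.2, -0.4, -1.9]
grip_width: 0.0192
grip_force: 20.0
```

>>> step_arm(translation=[[0,0,0],[0,0,0],[0,0,0],[0,0,0],[0,0,-0.03],[0,0,-0.04],[0,0,-0.05],[0,0,-0.03],[0,0,0],[0,0,0]], angular=[[0,0,0],[0,0,0],[0,0,0],[0,0,0],[0,0,0],[0,0,0],[0,0,0],[0,0,0],[0,0,0],[0,0,0]], jaw=30)

```text
clock: 24.7
position: [0.6606, 0.0813, 0.1875]
tcp_rot: [-0.491, 3.103, 0.0]
force: [-0.3, -0.5, -1.6]
grip_width: 0.0279
grip_force: 0.0
```

>>> step_arm(translation=[[0.0337,-0.0217,0],[0.0337,-0.0217,0],[0.0337,-0.0217,0],[0.0337,-0.0217,0],[0.0337,-0.0217,0],[0.0337,-0.0217,0],[0.0337,-0.0217,0],[0.0337,-0.0217,0],[0,0,0],[0,0,0],[0,0,0],[0,0,0]], angular=[[0,0,0],[0,0,0],[0,0,0],[0,0,0],[0,0,0],[0,0,0],[0,0,0],[0,0,0],[0,0,0],[0,0,0],[0,0,0],[0,0,0]], jaw=100)

```text
clock: 25.9
position: [0.4581, -0.1662, 0.187]
tcp_rot: [0.493, -3.102, -0.001]
force: [0.3, -0.2, -0.0]
grip_width: 0.0939
grip_force: 0.0
```

```bash
python3 - <<'E'
from h import *
c=grab('wrist');np.save('w6.npy',c,allow_pickle=True)
p1=[.443,-.1013,.27];p2=[.474,-.2325,-.055]
q=proj(c,[[.443,-.1013,.018],[.474,-.2325,.018]]);print(q,c['s']['position'])
a,b=q.min(0),q.max(0); bx=[int(a[0]-55),int(a[1]-55),int(b[0]+55),int(b[1]+55)];print(bx)
k=800/(bx[2]-bx[0]);k=min(k,600/(bx[3]-bx[1]));print(k)
x0,y0,x1,y1=bx
im=cv2.resize(c['frame'][y0:y1,x0:x1,::-1],None,fx=k,fy=k,interpolation=cv2.INTER_CUBIC);cv2.imwrite('pics/c6.png',im)
E
```

```text
[[302.00858089 175.830733  ]
 [206.49609654 168.10833353]] [ 0.45814395 -0.16620776  0.1870481 ]
[151, 113, 357, 230]
3.883495145631068
```

View pics/c6.png

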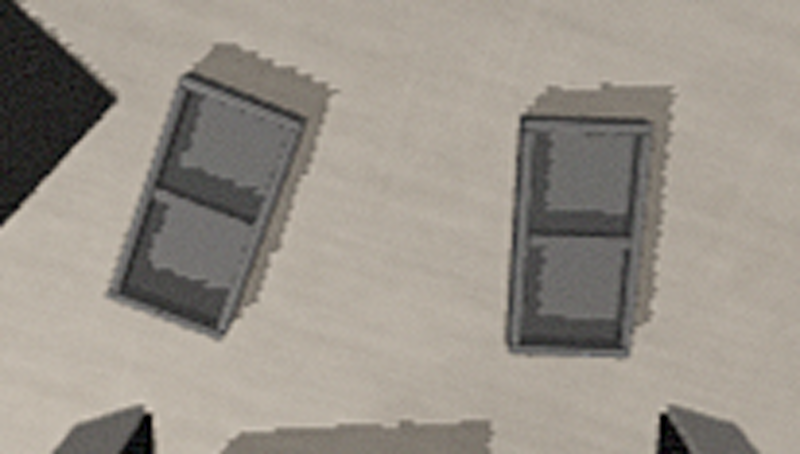

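The empty trays' rim corners in the crop are about (528,126), (648,126), (628,352), (512,350) and (186,85), (301,126), (222,334), (112,293).

```bash
cat >> h.py <<'E'
def tool(dx,dy,yawdeg):  # world delta -> tool x,y ; yaw = tool x heading - 180
    a=np.radians(yawdeg); return (-np.cos(a)*dx-np.sin(a)*dy, -np.sin(a)*dx+np.cos(a)*dy)
E
python3 - <<'E'
from h import *
c=np.load('w6.npy',allow_pickle=True).item();k=800/206
for v,z in (([(528,126),(648,126),(628,352),(512,350)],[.44,-.1,.26]),([(186,85),(301,126),(222,334),(112,293)],[.47,-.23,-.05])):
    uv=(np.array(v)+.5)/k-.5+[151,113]
    x,r=fit([c],[uv],LOC['tray'],z);print(x.round(4),np.degrees(x[2]).round(1),r.round(1).tolist())
E
```

```text
[ 0.4433 -0.1047  0.2867] 16.4 [[-1.3, -1.7], [1.4, -0.7], [0.8, 1.8], [-0.8, 1.5]]
[ 0.4744 -0.237  -0.0838] -4.8 [[-0.3, -3.2], [1.9, -0.5], [0.2, 2.2], [-1.7, 1.0]]
```

>>> step_arm(translation=[[0.003,-0.035,0.03],[0.0028,-0.0355,0.03],[0,0,0.03],[0,0,0.03],[0,0,0.02],[0,0,0],[0,0,0]], angular=[[0,0,0],[0,0,0],[0,0,7.6],[0,0,7.6],[0,0,7.6],[0,0,0],[0,0,0]], jaw=100)

```text
clock: 26.65
position: [0.4744, -0.2356, 0.0481]
tcp_rot: [-0.125, -3.139, -0.0]
force: [0.1, 0.4, 0.3]
grip_width: 0.0941
grip_force: 0.0
```

>>> step_arm(translation=[[0,0,0.02],[0,0,0.014],[0,0,0.007],[0,0,0],[0,0,0]], angular=[[0,0,0],[0,0,0],[0,0,0],[0,0,0],[0,0,0]])

```text
clock: 27.15
position: [0.4743, -0.2361, 0.0072]
tcp_rot: [0.131, 3.138, -0.001]
force: [0.1, -0.4, -0.4]
grip_width: 0.0938
grip_force: 0.0
```

>>> step_arm(translation=[[0,0,0],[0,0,0],[0,0,0],[0,0,0],[0,0,0],[0,0,0],[0,0,0]], angular=[[0,0,0],[0,0,0],[0,0,0],[0,0,0],[0,0,0],[0,0,0],[0,0,0]], jaw=0, squeeze=15)

```text
clock: 27.85
position: [0.474, -0.2359, 0.0066]
tcp_rot: [-0.132, -3.139, -0.0]
force: [-0.4, 0.1, 0.4]
grip_width: 0.0414
grip_force: 0.0
```

```bash
python3 - <<'E'
from h import *
c=grab('wrist');np.save('w7.npy',c,allow_pickle=True)
s=state();print(s['grip_width'],s['grip_force'],s['clock'],s['position'])
overlay(c,[],(0,0,512,384),1.5625,'o7.png')
E
```

```text
0.03725089767267433 0.0 27.9 [ 0.47400459 -0.23589917  0.00660148]
```

View pics/o7.png

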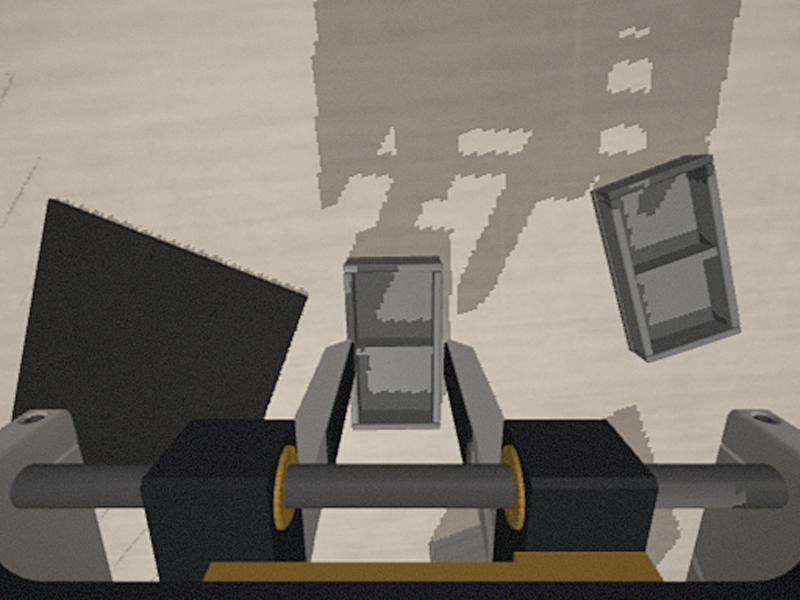

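The view shows the tray between the fingers, at (395,345), and the jaw was still closing at that instant. I let it finish.

>>> step_arm(translation=[[0,0,0],[0,0,0],[0,0,0]], angular=[[0,0,0],[0,0,0],[0,0,0]])

```text
clock: 28.2
position: [0.474, -0.2359, 0.0066]
tcp_rot: [-0.132, -3.139, 0.0]
force: [-0.5, -1.1, -0.2]
grip_width: 0.0134
grip_force: 0.0
```

```bash
python3 - <<'E'
from h import *
c=np.load('w7.npy',allow_pickle=True).item();c2=np.load('w2.npy',allow_pickle=True).item()
Rm=R.from_rotvec(c['s']['tcp_rot']).as_matrix();R2=R.from_rotvec(c2['s']['tcp_rot']).as_matrix()
for z in(0,-.019,-.03): print(z,[(1.5625*proj(c,c['s']['position']+Rm@[x,y,z])).round(0).tolist()[0] for x in(-.008,.008) for y in(-.0207,.0207)],[(1.5625*proj(c2,c2['s']['position']+R2@[x,y,z])).round(0).tolist()[0] for x in(-.008,.008) for y in(-.047,.047)])
d=grab('wrist');np.save('w8.npy',d,allow_pickle=True)
e=grab('side');f=grab('scene')
a=cv2.resize(d['frame'][150:300,150:350],(400,300),interpolation=cv2.INTER_CUBIC)
q=proj(e,[[.46,-.2,.03]])[0].astype(int);b=cv2.resize(e['frame'][q[1]-60:q[1]+60,q[0]-80:q[0]+80],(800,600),interpolation=cv2.INTER_CUBIC)
b=cv2.resize(b,(400,300))
cv2.imwrite('pics/o8.png',np.vstack([np.hstack([a,b]),np.zeros((1,800,3),np.uint8)])[:,:,::-1])
E
```

```text
0 [[358.0, 355.0], [438.0, 355.0], [357.0, 326.0], [439.0, 326.0]] [[308.0, 355.0], [489.0, 355.0], [306.0, 326.0], [491.0, 326.0]]
-0.019 [[355.0, 372.0], [442.0, 372.0], [354.0, 341.0], [443.0, 341.0]] [[299.0, 372.0], [497.0, 372.0], [297.0, 341.0], [500.0, 341.0]]
-0.03 [[352.0, 383.0], [444.0, 383.0], [351.0, 350.0], [446.0, 350.0]] [[294.0, 383.0], [503.0, 383.0], [291.0, 350.0], [506.0, 350.0]]
```

View pics/o8.png

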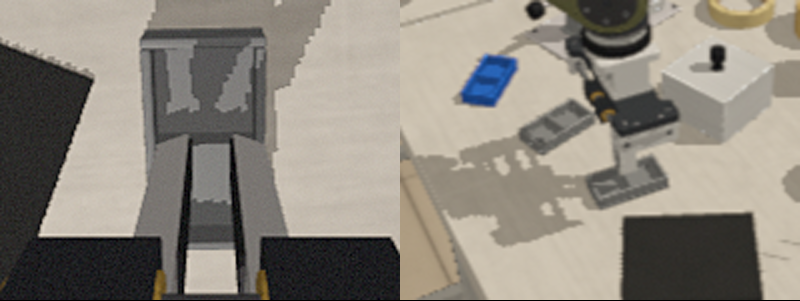

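The fingers close above the tray: in the picture their tips show about 20 mm short of the reported TCP. The 23.7 mm chord measured on the 26 mm knob says the same. I open and go down about 20 mm further, watching the force.

>>> step_arm(translation=[[0,0,0],[0,0,0],[0,0,0],[0,0,0],[0,0,0],[0,0,0],[0,0,0],[0,0,0],[0,0,0.007],[0,0,0.005],[0,0,0],[0,0,0]], angular=[[0,0,0],[0,0,0],[0,0,0],[0,0,0],[0,0,0],[0,0,0],[0,0,0],[0,0,0],[0,0,0],[0,0,0],[0,0,0],[0,0,0]], jaw=85)

```text
clock: 29.55
position: [0.4739, -0.2358, -0.0057]
tcp_rot: [-0.132, -3.138, -0.0]
force: [-0.1, 0.1, 0.7]
grip_width: 0.0798
grip_force: 0.0
```

>>> step_arm(translation=[[0,0,0.003],[0,0,0],[0,0,0.002],[0,0,0],[0,0,0]], angular=[[0,0,0],[0,0,0],[0,0,0],[0,0,0],[0,0,0]])

```text
clock: 30.05
position: [0.474, -0.2359, -0.0104]
tcp_rot: [-0.132, -3.139, -0.0]
force: [-0.7, -0.6, 0.1]
grip_width: 0.0799
grip_force: 0.0
```

>>> step_arm(translation=[[0,0,0.003],[0,0,0],[0,0,0]], angular=[[0,0,0],[0,0,0],[0,0,0]])

```text
clock: 30.35
position: [0.4739, -0.2358, -0.0135]
tcp_rot: [-0.132, -3.139, -0.0]
force: [-0.3, 0.0, -0.6]
grip_width: 0.0805
grip_force: 0.0
```

>>> step_arm(translation=[[0,0,0],[0,0,0],[0,0,0],[0,0,0],[0,0,0],[0,0,0],[0,0,0],[0,0,0],[0,0,0],[0,0,0]], angular=[[0,0,0],[0,0,0],[0,0,0],[0,0,0],[0,0,0],[0,0,0],[0,0,0],[0,0,0],[0,0,0],[0,0,0]], jaw=0)

```text
clock: 31.35
position: [0.474, -0.2359, -0.0133]
tcp_rot: [0.132, 3.139, -0.0]
force: [-0.3, -0.6, 0.0]
grip_width: 0.0459
grip_force: 15.0
```

The tray is gripped (45.9 mm). I carry it to the mat.

>>> step_arm(translation=[[0,0,-0.02],[0,0,-0.03],[-0.0055,-0.0331,0],[-0.0055,-0.0331,0],[-0.0055,-0.0332,0],[-0.0054,-0.0332,0],[0,0,0],[0,0,0],[0,0,0.025],[0,0,0.015],[0,0,0],[0,0,0]], angular=[[0,0,0],[0,0,0],[0,0,0],[0,0,0],[0,0,0],[0,0,0],[0,0,0],[0,0,0],[0,0,0],[0,0,0],[0,0,0],[0,0,0]])

```text
clock: 32.55
position: [0.4848, -0.3694, -0.0032]
tcp_rot: [-0.131, -3.139, -0.0]
force: [-0.4, -0.4, -1.6]
grip_width: 0.0458
grip_force: 15.0
```

>>> step_arm(translation=[[0,0,0.004],[0,0,0.002],[0,0,0],[0,0,0]], angular=[[0,0,0],[0,0,0],[0,0,0],[0,0,0]])

```text
clock: 32.95
position: [0.4847, -0.3699, -0.0092]
tcp_rot: [0.132, 3.139, -0.0]
force: [-0.6, -0.8, -1.2]
grip_width: 0.0459
grip_force: 15.0
```

>>> step_arm(translation=[[0,0,0.001],[0,0,0],[0,0,0]], angular=[[0,0,0],[0,0,0],[0,0,0]])

```text
clock: 33.25
position: [0.4847, -0.3699, -0.0104]
tcp_rot: [0.132, 3.139, -0.0]
force: [-0.1, 0.0, -2.4]
grip_width: 0.0462
grip_force: 15.0
```

>>> step_arm(translation=[[0,0,0],[0,0,0],[0,0,0],[0,0,0],[0,0,0],[0,0,0],[0,0,-0.03],[0,0,-0.04],[0,0,-0.04],[0,0,-0.04],[0,0,0],[0,0,0]], angular=[[0,0,0],[0,0,0],[0,0,0],[0,0,0],[0,0,0],[0,0,0],[0,0,0],[0,0,0],[0,0,0],[0,0,0],[0,0,0],[0,0,0]], jaw=85)

```text
clock: 34.45
position: [0.4848, -0.37, 0.1401]
tcp_rot: [0.132, 3.138, -0.001]
force: [-1.2, -0.0, -1.0]
grip_width: 0.0799
grip_force: 0.0
```

```bash
python3 - <<'E'
from h import *
c=grab('wrist','w9.png');np.save('w9.npy',c,allow_pickle=True);print(c['s']['position'],c['s']['tcp_rot'])
overlay(c,[(LOC['tray'],[.4433,-.1035,.2867]),(rect(-.044,.044,-.023,.023,.021),[.4847,-.3699,-.0838])],(0,0,512,384),1.5625,'o9.png')
E
```

```text
[ 0.48480059 -0.36998342  0.14008547] [ 1.32260574e-01  3.13774492e+00 -1.31471652e-03]
```

View pics/o9.png

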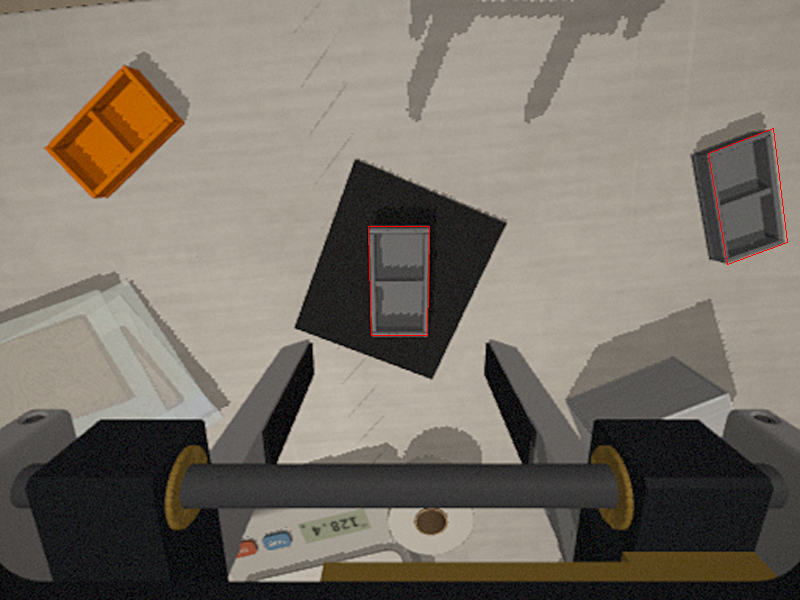

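Tray 2 sits on the mat exactly on the predicted outline (400,281), and tray 1's outline fits at (740,195). I fetch tray 1.

>>> step_arm(translation=[[0.0091,0.0374,0],[0.0091,0.0374,0],[0.0091,0.0374,0],[0.0091,0.0374,0],[0.0091,0.0374,0],[0.0091,0.0373,0],[0.0091,0.0373,0],[0,0,0.03],[0,0,0.03],[0,0,0.03],[0,0,0],[0,0,0]], angular=[[0,0,0],[0,0,0],[0,0,0],[0,0,0],[0,0,0],[0,0,0],[0,0,0],[0,0,-7.1],[0,0,-7.1],[0,0,-7],[0,0,0],[0,0,0]])

```text
clock: 35.7
position: [0.4428, -0.1037, 0.0494]
tcp_rot: [0.441, -3.109, -0.001]
force: [0.8, -1.5, -0.9]
grip_width: 0.0797
grip_force: 0.0
```

>>> step_arm(translation=[[0,0,0.03],[0,0,0.02],[0,0,0.013],[0,0,0],[0,0,0],[0,0,0]], angular=[[0,0,0],[0,0,0],[0,0,0],[0,0,0],[0,0,0],[0,0,0]])

```text
clock: 36.3
position: [0.444, -0.1041, -0.0121]
tcp_rot: [-0.445, 3.108, -0.001]
force: [0.2, 0.2, 1.0]
grip_width: 0.0797
grip_force: 0.0
```

>>> step_arm(translation=[[0,0,0],[0,0,0],[0,0,0],[0,0,0],[0,0,0],[0,0,0],[0,0,0],[0,0,0],[0,0,0],[0,0,0]], angular=[[0,0,0],[0,0,0],[0,0,0],[0,0,0],[0,0,0],[0,0,0],[0,0,0],[0,0,0],[0,0,0],[0,0,0]], jaw=0)

```text
clock: 37.3
position: [0.4432, -0.1039, -0.0134]
tcp_rot: [-0.447, 3.11, -0.0]
force: [-1.0, -0.8, 2.7]
grip_width: 0.0462
grip_force: 15.0
```

>>> step_arm(translation=[[0,0,-0.03],[0,0,-0.03],[0.005,-0.0381,0],[0.005,-0.0381,0],[0.005,-0.0381,0],[0.005,-0.0381,0],[0.005,-0.0381,0],[0.005,-0.0382,0],[0.0051,-0.0382,0],[0,0,0],[0,0,0],[0,0,0]], angular=[[0,0,0],[0,0,0],[0,0,0],[0,0,0],[0,0,0],[0,0,0],[0,0,0],[0,0,0],[0,0,0],[0,0,7.1],[0,0,7.1],[0,0,7]])

```text
clock: 38.5
position: [0.4862, -0.3676, 0.0457]
tcp_rot: [-0.149, -3.134, 0.005]
force: [0.3, -0.8, -1.4]
grip_width: 0.0459
grip_force: 15.0
```

>>> step_arm(translation=[[0,0,0],[0,0,0],[0,0,0],[0,0,0]], angular=[[0,0,0],[0,0,0],[0,0,0],[0,0,0]])

```text
clock: 38.9
position: [0.4866, -0.3676, 0.0465]
tcp_rot: [-0.137, -3.136, 0.006]
force: [-0.6, -0.9, -2.1]
grip_width: 0.0462
grip_force: 15.0
```

```bash
python3 - <<'E'
from h import *
s=state();p=s['position'];r=R.from_rotvec(s['tcp_rot']).as_matrix();yaw=np.degrees(np.arctan2(-r[1,0],-r[0,0]));print(p,yaw)
print(tool(.4847-p[0],-.3699-p[1],yaw), yaw+4.8)
E
```

```text
[ 0.48656251 -0.36757973  0.04653133] -5.01582472101594
(np.float64(0.001652518852447743), np.float64(-0.0024742288524082614)) -0.21582472101593986
```

>>> step_arm(translation=[[0.0017,-0.0025,0],[0,0,0],[0,0,0.015],[0,0,0],[0,0,0],[0,0,0]], angular=[[0,0,-0.2],[0,0,0],[0,0,0],[0,0,0],[0,0,0],[0,0,0]])

```text
clock: 39.5
position: [0.4847, -0.37, 0.0316]
tcp_rot: [-0.134, -3.136, 0.006]
force: [0.1, -0.8, -2.6]
grip_width: 0.0455
grip_force: 15.0
```

```bash
cat >> h.py <<'E'
def pose(tx=None,ty=None,tyaw=None):
    s=state();p=s['position'];r=R.from_rotvec(s['tcp_rot']).as_matrix();yaw=np.degrees(np.arctan2(-r[1,0],-r[0,0]))
    print(p.round(4),'yaw',yaw.round(2),'toolz',r[:,2].round(4),'grip',s['grip_width'],s['clock'])
    if tx is not None: print('shift',np.round(tool(tx-p[0],ty-p[1],yaw),4),'toolrz',round(-(tyaw-yaw),2))
E
python3 - <<'E'
from h import *
pose(.4847,-.3699,-4.8)
E
```

```text
[ 0.4847 -0.37    0.0316] yaw -4.91 toolz [-0.0031 -0.0036 -1.    ] grip 0.045531052492739414 39.5
shift [-0.      0.0001] toolrz -0.11
```

>>> step_arm(translation=[[0,0,0.015],[0,0,0.006],[0,0,0],[0,0,0.002],[0,0,0],[0,0,0.001],[0,0,0],[0,0,0]], angular=[[0,0,0],[0,0,0],[0,0,0],[0,0,0],[0,0,0],[0,0,0],[0,0,0],[0,0,0]])

```text
clock: 40.3
position: [0.4846, -0.3702, 0.0078]
tcp_rot: [-0.135, -3.136, 0.006]
force: [-0.1, 0.2, -0.6]
grip_width: 0.0455
grip_force: 15.0
```

>>> step_arm(translation=[[0,0,0],[0,0,0],[0,0,0],[0,0,0],[0,0,0],[0,0,0],[0,0,-0.03],[0,0,-0.04],[0,0,-0.04],[0,0,-0.03],[0,0,0],[0,0,0]], angular=[[0,0,0],[0,0,0],[0,0,0],[0,0,0],[0,0,0],[0,0,0],[0,0,0],[0,0,0],[0,0,0],[0,0,0],[0,0,0],[0,0,0]], jaw=85)

```text
clock: 41.5
position: [0.485, -0.3696, 0.1476]
tcp_rot: [-0.135, -3.136, 0.006]
force: [-0.8, -0.4, -1.1]
grip_width: 0.0796
grip_force: 0.0
```

```bash
python3 - <<'E'
from h import *
c=grab('wrist');np.save('w10.npy',c,allow_pickle=True)
E
```

>>> step_arm(translation=[[0,0,-0.05],[0,0,-0.05],[-0.022,0.0362,0],[-0.022,0.0362,0],[-0.022,0.0362,0],[-0.022,0.0362,0],[-0.022,0.0362,0],[-0.022,0.0362,0],[0,0,0],[0,0,0],[0,0,0],[0,0,0]], angular=[[0,0,0],[0,0,0],[0,0,0],[0,0,0],[0,0,0],[0,0,0],[0,0,0],[0,0,0],[0,0,-6.5],[0,0,-6.5],[0,0,-6.5],[0,0,-6.4]], jaw=100)

```text
clock: 42.75
position: [0.6352, -0.164, 0.2443]
tcp_rot: [0.578, -3.081, 0.002]
force: [0.1, 0.1, -0.5]
grip_width: 0.0939
grip_force: 0.0
```

>>> step_arm(translation=[[0,0,0],[0,0,0],[0,0,0],[0,0,0]], angular=[[0,0,0],[0,0,0],[0,0,0],[0,0,0]])

```text
clock: 43.15
position: [0.6354, -0.1642, 0.2461]
tcp_rot: [0.569, -3.086, 0.004]
force: [0.0, 0.4, 0.6]
grip_width: 0.094
grip_force: 0.0
```

```bash
python3 - <<'E'
from h import *
pose()
c=grab('wrist','w11.png');np.save('w11.npy',c,allow_pickle=True)
d=np.load('w10.npy',allow_pickle=True).item()
p=[.633,.0968,np.radians(17.9)]
q=proj(c,[[.636,-.165,.066]])[0];print(q,proj(c,[[.633,.0968,.06]]))
a=cv2.resize(c['frame'],None,fx=1.5625,fy=1.5625,interpolation=cv2.INTER_CUBIC)
# stack inset in bottom-left (gripper hides there anyway)
q=proj(d,[[.4847,-.3699,.03]])[0].astype(int);b=cv2.resize(d['frame'][q[1]-50:q[1]+50,q[0]-40:q[0]+40],(200,250),interpolation=cv2.INTER_CUBIC)
a[-250:,:200]=b
cv2.imwrite('pics/o11.png',a[:,:,::-1])
E
```

```text
[ 0.6354 -0.1642  0.2461] yaw 20.89 toolz [-0.0035 -0.0035 -1.    ] grip 0.09402573827862955 43.15
[254.68200811 170.90708273] [[412.09143714 226.92212648]]
```

View pics/o11.png

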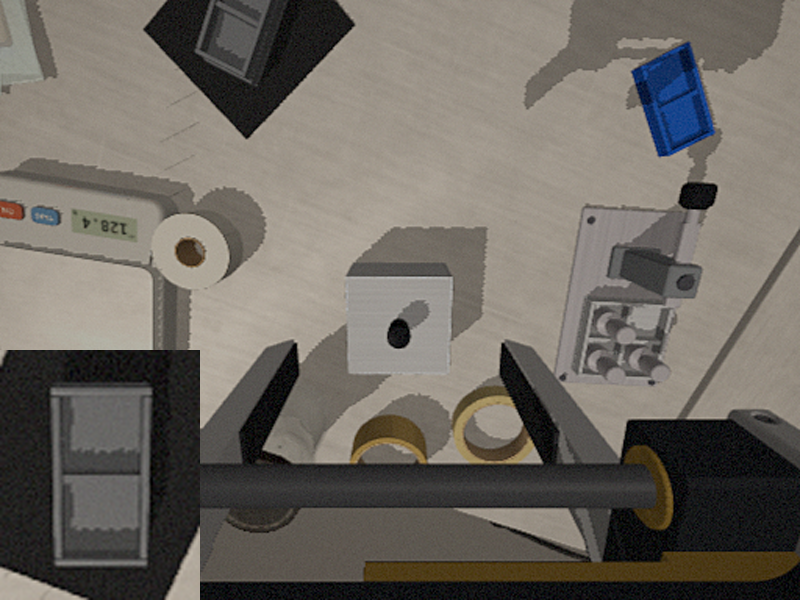

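The hood roof corners are (346,277), (453,277), (451,374) and (348,374), with its knob at (398,331). Three weights stand in their pockets at (615,325), (605,367) and (645,367). The inset shows the trays stacked squarely.

```bash
python3 - <<'E'
from h import *
c=np.load('w11.npy',allow_pickle=True).item()
x,r=fit([c],[np.array([(346,277),(453,277),(451,374),(348,374)])/1.5625],LOC['hood'],[.636,-.165,.36]);print(x.round(4),np.degrees(x[2]),r.round(1).tolist())
for z in(.09,.095): print('knob',ray(c,398/1.5625,329/1.5625,z))
x0,y0,x1,y1=215,165,300,245
for z in(.05,.1,.13): print('jar',z,ray(c,265/1.5625,490/1.5625,z).round(3))
for v in ([(584,206),(699,209),(670,383),(556,381)],):
    print(fit([c],[np.array(v)/1.5625],LOC['case'],[.633,.097,.31]))
# knob blob
f=c['frame'][195:230,235:275].astype(int).max(2)<45; ys,xs=np.nonzero(f); print(xs.mean()+235,ys.mean()+195,xs.min()+235,xs.max()+235,ys.min()+195,ys.max()+195)
E
```

```text
[ 0.691  -0.1425  0.3649] 20.90545461314888 [[-0.4, -0.4], [0.4, -0.4], [-0.6, 0.5], [0.6, 0.5]]
knob [ 0.68463846 -0.1463338   0.09      ]
knob [ 0.68286818 -0.14698918  0.095     ]
jar 0.05 [ 0.936 -0.213  0.05 ]
jar 0.1 [ 0.888 -0.211  0.1  ]
jar 0.13 [ 0.859 -0.209  0.13 ]
(array([0.62971894, 0.09823801, 0.34498725]), array([[-0.84114418, -0.03308788],
       [ 1.26802787, -0.4597398 ],
       [-4.52965245,  0.27988788],
       [ 1.41177865,  0.32626567]]))
254.78048780487805 213.2780487804878 248 261 204 222
```

The hood has been knocked: it is now at (0.691, -0.143) with yaw 20.9°. I approach its knob there.

>>> step_arm(translation=[[-0.03,0,0.03],[-0.029,0,0.03],[0,0,0.03],[0,0,0.03],[0,0,0.023],[0,0,0],[0,0,0],[0,0,0]], angular=[[0,0,0],[0,0,0],[0,0,0],[0,0,0],[0,0,0],[-0.12,-0.26,0],[0,0,0],[0,0,0]], jaw=60)

```text
clock: 44.0
position: [0.6908, -0.1439, 0.1052]
tcp_rot: [-0.571, 3.086, -0.002]
force: [-0.3, -0.2, -0.2]
grip_width: 0.0564
grip_force: 0.0
```

```bash
python3 - <<'E'
from h import *
pose(.6905,-.143,20.9)
c=grab('wrist','w12.png');np.save('w12.npy',c,allow_pickle=True)
g=c['frame'].astype(int)
# predicted knob outline bbox vs dark blob
t=np.linspace(0,2*np.pi,40)
for dx in (0,):
    P=np.vstack([np.c_[.691+.011*np.cos(t),-.1425+.011*np.sin(t),0*t+z] for z in(.079,.095)]);q=proj(c,P);print('pred',q.min(0),q.max(0))
a,b=(q.min(0)-20).astype(int),(q.max(0)+20).astype(int)
m=(g.max(2)<50)[a[1]:b[1],a[0]:b[0]].astype(np.uint8)
n,l,st,ce=cv2.connectedComponentsWithStats(m)
for s,k in zip(st[1:],ce[1:]):
    if s[4]>60: print(s[0]+a[0],s[1]+a[1],s[0]+s[2]+a[0],s[1]+s[3]+a[1],s[4])
E
```

```text
[ 0.6908 -0.1439  0.1052] yaw 20.96 toolz [ 3.1e-03 -7.0e-04 -1.0e+00] grip 0.056385118886298206 44.0
shift [-0.0001  0.0009] toolrz 0.06
pred [243.41624255 195.87282984] [269.63914202 226.29580634]
243 194 268 225 583
```

The knob blob matches the prediction to 1 px. I go down and grip.

>>> step_arm(translation=[[0,0,0.02],[0,0,0.02],[0,0,0.012],[0,0,0],[0,0,0],[0,0,0]], angular=[[0,0,0],[0,0,0],[0,0,0],[0,0,0],[0,0,0],[0,0,0]])

```text
clock: 44.65
position: [0.6907, -0.1437, 0.0526]
tcp_rot: [-0.572, 3.087, -0.002]
force: [0.3, -0.3, -0.3]
grip_width: 0.0564
grip_force: 0.0
```

>>> step_arm(translation=[[0,0,0],[0,0,0],[0,0,0],[0,0,0],[0,0,0],[0,0,0],[0,0,0],[0,0,0],[0,0,0]], angular=[[0,0,0],[0,0,0],[0,0,0],[0,0,0],[0,0,0],[0,0,0],[0,0,0],[0,0,0],[0,0,0]], jaw=0, squeeze=40)

```text
clock: 45.55
position: [0.6901, -0.1436, 0.0512]
tcp_rot: [-0.572, 3.089, -0.0]
force: [-0.3, -0.8, 0.3]
grip_width: 0.0211
grip_force: 40.0
```

```bash
python3 - <<'E'
from h import *
pose(); print(state()['force'],state()['grip_force'])
E
```

```text
[ 0.6901 -0.1436  0.0512] yaw 20.98 toolz [ 5.e-04 -1.e-04 -1.e+00] grip 0.021089404289771282 45.55
[-0.2591762  -0.75039014  0.27489871] 40.00011384487152
```

>>> step_arm(translation=[[0,0,-0.03],[0,0,-0.045],[0,0,-0.045],[-0.0045,0.035,0],[-0.0045,0.035,0],[-0.0045,0.035,0],[-0.0045,0.035,0],[-0.0045,0.035,0],[-0.0046,0.035,0],[-0.0046,0.0349,0],[0,0,0],[0,0,0]], angular=[[0,0,0],[0,0,0],[0,0,0],[0,0,0],[0,0,0],[0,0,0],[0,0,0],[0,0,0],[0,0,0],[0,0,0],[0,0,3.08],[0,0,0]])

```text
clock: 46.75
position: [0.6315, 0.0973, 0.1707]
tcp_rot: [0.49, -3.103, 0.0]
force: [0.2, -0.2, -3.0]
grip_width: 0.0209
grip_force: 40.0
```

>>> step_arm(translation=[[0,0,0],[0,0,0],[0,0,0],[0,0,0]], angular=[[0,0,0],[0,0,0],[0,0,0],[0,0,0]])

```text
clock: 47.15
position: [0.632, 0.096, 0.171]
tcp_rot: [-0.488, 3.103, -0.0]
force: [-0.1, 0.1, -2.0]
grip_width: 0.021
grip_force: 40.0
```

```bash
python3 - <<'E'
from h import *
pose(.632,.0964,17.9)
c=grab('wrist','w13.png');np.save('w13.npy',c,allow_pickle=True)
z=c['s']['position'][2]-.0512
p=[.633,.0968,np.radians(17.9)]
print('roof at',z+.066, proj(c,place(p,rect(-.0505,.0505,-.0505,.0505,.066+z))).round(1).tolist())
overlay(c,[(LOC['case'],p),(rect(-.044,.044,-.044,.044,.026),p),(rect(-.098,-.068,-.015,.015,.092),p),(rect(-.167,-.145,-.013,.013,.082),p),(rect(-.0505,.0505,-.0505,.0505,.066+z),p)],(0,0,512,384),1.5625,'o13.png')
# top roof edge: vertical gradient in columns
g=cv2.cvtColor(c['frame'],cv2.COLOR_RGB2GRAY);
q=proj(c,place(p,rect(-.0505,.0505,-.0505,.0505,.066+z)))
u=int(q[:,0].mean());v=int(q[:2,1].mean())
for uu in(u-35,u-20,u+20,u+35): print(uu,v-12,g[v-12:v+14,uu].tolist())
vv=int(q[:,1].mean())-5
for w in q[:2,0]: print(int(w)-14,vv,g[vv,int(w)-14:int(w)+14].tolist())
E
```

```text
[0.632 0.096 0.171] yaw 17.89 toolz [ 3.e-04 -1.e-04 -1.e+00] grip 0.02104561700760078 47.15
shift [-0.0001  0.0004] toolrz -0.01
roof at 0.18582226262529114 [[183.0, 160.6], [328.3, 160.5], [318.6, 285.1], [192.8, 285.2]]
220 148 [100, 90, 89, 83, 91, 90, 90, 91, 87, 85, 84, 101, 143, 187, 174, 167, 166, 164, 160, 163, 166, 163, 167, 167, 162, 165]
235 148 [97, 87, 90, 89, 94, 89, 86, 86, 96, 92, 88, 94, 120, 121, 115, 120, 118, 112, 111, 114, 116, 116, 117, 114, 116, 111]
275 148 [90, 86, 89, 93, 91, 87, 93, 87, 86, 92, 86, 84, 119, 127, 119, 118, 117, 115, 112, 118, 113, 114, 116, 119, 118, 112]
290 148 [90, 85, 87, 85, 90, 90, 89, 90, 93, 90, 88, 81, 114, 127, 119, 116, 117, 113, 112, 118, 113, 116, 116, 119, 118, 115]
169 217 [117, 114, 117, 116, 118, 114, 118, 115, 118, 111, 110, 113, 116, 114, 114, 112, 115, 110, 126, 180, 194, 165, 162, 163, 164, 162, 163, 164]
314 217 [162, 166, 163, 163, 158, 162, 168, 178, 169, 152, 163, 160, 162, 160, 138, 98, 89, 98, 94, 89, 102, 142, 163, 159, 153, 153, 154, 154]
```

The hood roof edges match the prediction within 0.5 px. I lower it, slowly near the block.

>>> step_arm(translation=[[0,0.0003,0.03],[0,0,0.03],[0,0,0.02],[0,0,0.008],[0,0,0],[0,0,0.005],[0,0,0.005],[0,0,0],[0,0,0]], angular=[[0,0,0],[0,0,0],[0,0,0],[0,0,0],[0,0,0],[0,0,0],[0,0,0],[0,0,0],[0,0,0]])

```text
clock: 48.1
position: [0.632, 0.0967, 0.0735]
tcp_rot: [-0.489, 3.102, -0.0]
force: [0.2, 0.8, -3.3]
grip_width: 0.0212
grip_force: 40.0
```

>>> step_arm(translation=[[0,0,0.006],[0,0,0.005],[0,0,0.003],[0,0,0.001],[0,0,0.001],[0,0,0],[0,0,0]], angular=[[0,0,0],[0,0,0],[0,0,0],[0,0,0],[0,0,0],[0,0,0],[0,0,0]])

```text
clock: 48.8
position: [0.632, 0.0967, 0.0572]
tcp_rot: [-0.489, 3.103, -0.0]
force: [0.5, -0.1, -4.3]
grip_width: 0.0213
grip_force: 40.0
```

>>> step_arm(translation=[[0,0,0.001],[0,0,0.0005],[0,0,0],[0,0,0]], angular=[[0,0,0],[0,0,0],[0,0,0],[0,0,0]])

```text
clock: 49.2
position: [0.6322, 0.0968, 0.0571]
tcp_rot: [-0.489, 3.102, -0.0]
force: [-5.7, -0.3, 7.9]
grip_width: 0.0209
grip_force: 40.0
```

It is seated: contact comes at exactly +6 mm. I release and go to the slide knob.

>>> step_arm(translation=[[0,0,-0.001],[0,0,0],[0,0,0],[0,0,0],[0,0,0],[0,0,0],[0,0,-0.03],[0,0,-0.04],[0,0,-0.04],[0,0,-0.03],[0,0,0],[0,0,0]], angular=[[0,0,0],[0,0,0],[0,0,0],[0,0,0],[0,0,0],[0,0,0],[0,0,0],[0,0,0],[0,0,0],[0,0,0],[0,0,0],[0,0,0]], jaw=70)

```text
clock: 50.4
position: [0.6318, 0.0968, 0.1965]
tcp_rot: [-0.489, 3.103, -0.0]
force: [-0.4, -0.4, -0.4]
grip_width: 0.0658
grip_force: 0.0
```

>>> step_arm(translation=[[0.039,0,0],[0.039,0,0],[0.039,0,0],[0.038,0,0],[0,0,0],[0,0,0],[0,0,0]], angular=[[0,0,0],[0,0,0],[0,0,0],[0,0,0],[0,0,0],[0,0,0],[0,0,0]])

```text
clock: 51.1
position: [0.4848, 0.0493, 0.1959]
tcp_rot: [0.489, -3.103, -0.0]
force: [-0.0, 0.4, -0.1]
grip_width: 0.0655
grip_force: 0.0
```

```bash
python3 - <<'E'
from h import *
pose(.4846,.0488,17.9)
c=grab('wrist','w14.png');np.save('w14.npy',c,allow_pickle=True)
p=[.633,.0968,np.radians(17.9)]
t=np.linspace(0,2*np.pi,40)
q=proj(c,place(p,[(x,.013*np.cos(a),.082+.013*np.sin(a)) for x in(-.167,-.145) for a in t]));print('pred knob',q.min(0),q.max(0))
m=(c['frame'].max(2)<45)[int(q[:,1].min())-12:int(q[:,1].max())+12,int(q[:,0].min())-20:int(q[:,0].max())+20].astype(np.uint8)
n,l,st,ce=cv2.connectedComponentsWithStats(m)
for s in st[1:]:
    if s[4]>60: print(s[0]+int(q[:,0].min())-20,s[1]+int(q[:,1].min())-12,s[2],s[3],s[4])
overlay(c,[(rect(-.0505,.0505,-.0505,.0505,.072),p),(LOC['case'],p),(rect(-.167,-.145,-.013,.013,.082),p),(rect(-.098,-.068,-.015,.015,.092),p)],(0,0,512,384),1.5625,'o14.png')
E
```

```text
[0.4848 0.0493 0.1959] yaw 17.91 toolz [-4.e-04 -0.e+00 -1.e+00] grip 0.06554719027465825 51.1
shift [ 0.0004 -0.0004] toolrz 0.01
pred knob [243.94855403 170.34697306] [265.67250471 193.44565532]
244 172 21 20 350
```

>>> step_arm(translation=[[0,0,0.04],[0,0,0.04],[0,0,0.04],[0,0,0.028],[0,0,0],[0,0,0],[0,0,0]], angular=[[0,0,0],[0,0,0],[0,0,0],[0,0,0],[0,0,0],[0,0,0],[0,0,0]])

```text
clock: 51.85
position: [0.4855, 0.0492, 0.0501]
tcp_rot: [-0.489, 3.101, -0.001]
force: [-1.4, -0.3, -0.1]
grip_width: 0.0654
grip_force: 0.0
```

>>> step_arm(translation=[[0,0,0],[0,0,0],[0,0,0],[0,0,0],[0,0,0],[0,0,0],[0,0,0],[0,0,0]], angular=[[0,0,0],[0,0,0],[0,0,0],[0,0,0],[0,0,0],[0,0,0],[0,0,0],[0,0,0]], jaw=0, squeeze=30)

```text
clock: 52.65
position: [0.4848, 0.048, 0.0487]
tcp_rot: [-0.489, 3.102, -0.003]
force: [1.4, -10.3, 0.2]
grip_width: 0.0246
grip_force: 30.0
```

>>> step_arm(translation=[[-0.004,0,0],[-0.004,0,0],[-0.004,0,0],[-0.004,0,0],[-0.004,0,0],[-0.004,0,0],[-0.004,0,0],[-0.003,0,0],[0,0,0],[0,0,0]], angular=[[0,0,0],[0,0,0],[0,0,0],[0,0,0],[0,0,0],[0,0,0],[0,0,0],[0,0,0],[0,0,0],[0,0,0]])

```text
clock: 53.65
position: [0.5134, 0.0572, 0.0486]
tcp_rot: [0.488, -3.102, 0.003]
force: [-4.6, -11.9, 4.6]
grip_width: 0.0247
grip_force: 30.0
```

>>> step_arm(translation=[[0,0,0],[0,0,0],[0,0,0],[0,0,0],[0,0,0],[0,0,0],[0.01,0,-0.04],[0.01,0,-0.04],[0.01,0,-0.04],[0.01,0,-0.04],[0,0,0],[0,0,0]], angular=[[0,0,0],[0,0,0],[0,0,0],[0,0,0],[0,0,0],[0,0,0],[0,0,0],[0,0,0],[0,0,0],[0,0,0],[0,0,0],[0,0,0]], jaw=80)

```text
clock: 54.85
position: [0.4759, 0.0463, 0.2088]
tcp_rot: [-0.488, 3.102, -0.0]
force: [-1.1, -0.5, -0.7]
grip_width: 0.0753
grip_force: 0.0
```

```bash
python3 - <<'E'
from h import *
pose()
c=grab('wrist','w15.png')
p=[.633,.0968,np.radians(17.9)]
overlay(c,[(rect(-.0505,.0505,-.0505,.0505,.072),p),(LOC['case'],p),(rect(-.137,-.115,-.013,.013,.082),p),(rect(-.068,-.028,-.007,.007,.08),p),(rect(-.044,.044,-.023,.023,.039),[.4847,-.3699,-.0838])],(0,0,512,384),1.5625,'o15.png')
d=grab('side');a=cv2.imread('pics/o15.png')
q=proj(d,[[.57,.07,.05]])[0].astype(int);b=cv2.resize(d['frame'][q[1]-40:q[1]+40,q[0]-50:q[0]+50,::-1],(250,200),interpolation=cv2.INTER_CUBIC)
q=proj(d,[[.485,-.37,.03]])[0].astype(int);e=cv2.resize(d['frame'][q[1]-40:q[1]+40,q[0]-50:q[0]+50,::-1],(250,200),interpolation=cv2.INTER_CUBIC)
a[-200:,:250]=b;a[-200:,-250:]=e;cv2.imwrite('pics/o15.png',a)
E
```

```text
[0.4759 0.0463 0.2088] yaw 17.9 toolz [ 0.0018  0.     -1.    ] grip 0.07530597834581007 54.85
```

View pics/o15.png

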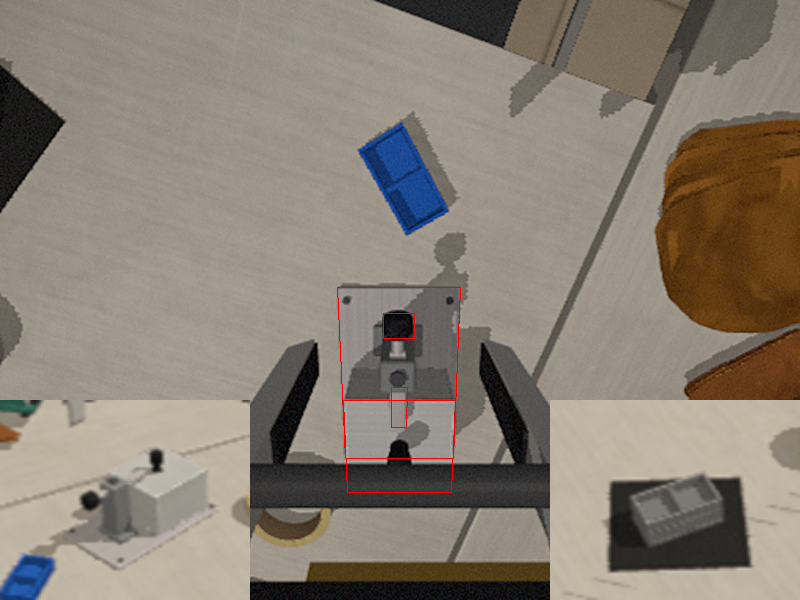

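The slide knob matches its home outline at (398,325), the tongue lies over the hood at (398,408), and the hood roof matches the seated outline. The trays are stacked squarely on the mat. I hand the job in.

```bash
python3 -c "
from plant import sign_off
print(sign_off())"
```

```text
the job is handed in; nothing more can be done
None
```

I handed the job in at about 55 s on the clock: slide pulled out, all three weights moved upright into separate case pockets, trays stacked squarely on the mat, hood down on the base plate, slide pushed home over it, and I never touched the masking tape; `sign_off` returned no verdict.

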